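# Load a valve housing into a hinged reaming jig and close it up: leaf, swing bolt, knob

### The job

Load the valve housing that has no cream sleeve into the empty reaming jig: flat in the nest, turret end foremost and right home against the end stop. Then close the jig up: swing the leaf down over the housing, swing the bolt up into the leaf's slot, and screw the red T-knob down clockwise until the leaf is pulled fully down and the knob is firmly hand-tight, without overtightening it. Leave the other housings and the oil bottle beside them alone.

Things in the scene. Friction and masses are not known exactly. Their poses are not given: they have to be found in the camera images.
- housing_bare: Valve housing to load: aluminium block 30 wide (x: grip here), 45 long (y from -21 to +24 mm), 22 high, with a round turret of 23 mm diameter on top (centre y = +9.5 mm, top at z = 31 mm) whose bore is empty, without a cream sleeve. About 0.16 kg. Origin on its underside, z up, +y towards the turret end; a plug sticks out 4 mm at the -y end.
- housing_sleeved_a: A housing of the same shape that already has a cream sleeve in its turret (37 mm high in all): a bystander. Same frame as the bare one.
- housing_sleeved_b: Second housing with a cream sleeve, a bystander. Same frame.
- oil_bottle: White oil bottle with a red cap, 38 mm diameter, 105 mm high, a bystander. Origin under its centre.
- nest (a point): Point on the jig's nest floor, 14 mm above the bench, for the housing's origin; x runs from the jig's front (robot side) to its hinge, z up; the housing's +y lies along this x. End stop: 14 high, face at x = +24 mm. Side rails 5 mm high, x = -28 to +24: inner faces at y = +-16.5 mm at the floor, leaning out 30 deg as a lead-in (+-19.5 mm at the top). The floor is flat and open to the front.
- jig: Reaming jig bolted to the bench, steel base 160 x 84 x 14 mm. Origin under its middle, axes as the nest's (nest point at x = -8 mm). Leaf rest posts 9 mm thick, top at z = 52 mm, at x = -72, y = +-20.5 mm. Hinge cheeks, top at z = 65 mm, at x = +56 to +78, y = +-24 to +-34 mm. Lugs of the bolt, top at z = 30 mm, at x = -80 to -64, y = +-7 to +-14 mm.
- leaf: Hinged leaf, aluminium, 10 mm thick. Origin mid-thickness on the hinge axis (along y, 57 mm above the bench); nose at x = -144 mm; z out of its upper face. Shut: level, axes as the nest's. Opens up to 1.2 rad, leaning over the nest: a tool coming straight down hits it. Stiff hinge (0.45 N m), stays where left. Pushed down (12 N on the nose) it springs up 0.01 to 0.02 rad: the knob must hold it.
- leaf_nose (a point): Middle of the leaf's front edge, on its upper face, 144 mm from the hinge axis; axes as the leaf's. From here a slot 13 mm wide for the bolt runs 13 mm back (+x); behind it the nose is solid, 60 mm wide, to 39 mm.
- bush: Spring-loaded steel bush in the leaf, 17 mm diameter, 8 mm proud of its underside; lands on the turret just before the leaf is down and presses with about 20 N when it is. Origin in the middle of its lower rim, z along its axis out of the leaf's upper face.
- bolt_pivot (a point): Middle of the swing bolt's pivot axis, which runs along the jig's y at the jig's front, 22 mm above the bench; axes as the nest's.
- bolt (a joint): Angle of the swing bolt, an 8 mm steel rod, 64 mm long, with the knob on it: 0 = upright, in the slot of the shut leaf (end of travel); grows as it leans out towards the robot, at most 1.15 rad. Stiff pivot (0.08 N m), stays where left. Push it up by the knob from the robot's side.
- knob: Red T-knob on the bolt. Origin on the bolt's axis at the underside of its washer (23 mm diameter), 42 to 46 mm from the pivot; z to the bolt's free end. T-bar 42 long (y), 12 thick (x: grip here), 8.5 to 22.5 mm above the origin. Clockwise screws it down 2.5 mm per rad, 1.2 to 3 rad in all. Torque 0.07 N m free, 0.1 as the spring yields, then rising: hand-tight is 0.25, over 0.35 too much.

How it is judged:
On the way, in this order (a step that is already met when the one before it is completed fails the run):
1. the bare housing lies flat in the nest, turret end against the end stop, let go, with the leaf still open (x of housing_bare in the frame of nest between -0.0025 and 0.002 m and y of housing_bare in the frame of nest between -0.0025 and 0.0025 m and z of housing_bare in the frame of nest below 0.002 m and angle between housing_bare's own z axis and vertical below 0.05 rad and angle between the y axis of housing_bare and the x axis of nest, either way round below 0.08 rad and angle between the x axis of leaf and the x axis of nest, either way round above 0.5 rad and contact force between the fingers and housing_bare below 0.3 N), for 0.2 s.
2. the leaf is swung down onto the housing in the nest, the bolt still out of the slot (x of housing_bare in the frame of nest between -0.0025 and 0.002 m and y of housing_bare in the frame of nest between -0.0025 and 0.0025 m and z of housing_bare in the frame of nest below 0.002 m and angle between housing_bare's own z axis and vertical below 0.05 rad and angle between the y axis of housing_bare and the x axis of nest, either way round below 0.08 rad and angle between the x axis of leaf and the x axis of nest, either way round below 0.05 rad and value of joint bolt above 0.4 rad), for 0.1 s.
3. the bolt is swung up into the slot of the lowered leaf (x of housing_bare in the frame of nest between -0.0025 and 0.002 m and y of housing_bare in the frame of nest between -0.0025 and 0.0025 m and z of housing_bare in the frame of nest below 0.002 m and angle between housing_bare's own z axis and vertical below 0.05 rad and angle between the y axis of housing_bare and the x axis of nest, either way round below 0.08 rad and angle between the x axis of leaf and the x axis of nest, either way round below 0.05 rad and value of joint bolt below 0.06 rad), for 0.2 s.
At the end, for the whole second after the job is handed in: bare housing at rest, flat in the nest (within 2.5 mm of the nest point, 0.08 rad), leaf fully down (below 0.006 rad), bolt upright (below 0.06 rad), bush pressing on the turret with over 10 N, knob pressing on the leaf with over 14 N (x of housing_bare in the frame of nest between -0.0025 and 0.002 m and y of housing_bare in the frame of nest between -0.0025 and 0.0025 m and z of housing_bare in the frame of nest below 0.002 m and angle between housing_bare's own z axis and vertical below 0.05 rad and angle between the y axis of housing_bare and the x axis of nest, either way round below 0.08 rad and angle between the x axis of leaf and the x axis of nest, either way round below 0.006 rad and value of joint bolt below 0.06 rad and contact force between bush and housing_bare above 10 N and contact force between knob and leaf above 14 N and linear speed of housing_bare below 0.01 m/s); the robot touches nothing.
It fails at once if the knob is overtightened: its washer presses on the leaf with more than 120 N (contact force between knob and leaf above 120 N).
It fails at once if a sleeved housing or the oil bottle is moved by more than 20 mm (distance of any of housing_sleeved_a, housing_sleeved_b, oil_bottle from where it was at the start of the episode above 0.02 m).
It also fails if it takes over 72 s, if anything falls off the work surface, if the arm or the gripper's body presses on something with over 40 N, if the wrist force passes 120 N, or if a joint passes its speed limit or range.

### The arm

A 7-joint arm with a two-finger parallel gripper is mounted at the origin on a cart in front of the work surface, level with it; the furniture and walls round the work are solid. World frame = base frame: x ahead of the robot, y to its left, z up, the work surface at z = 0. Lengths are in m, angles in rad, forces in N, time in s.
With the tool pointing down it reaches from about 0.425 to 0.825 m from the base axis. Payload 3.6 kg.
Tool frame: the origin (TCP) lies on the centre line of the jaws, within the pads' length; the fingertips stand 19 mm ahead of it and the grasp point (between the pads) is the TCP; y points along the fingers, z is the direction in which the jaws open and shut, and the axes are right-handed (so a half turn about y gives the same grasp; the last joint's range is limited). The gripper opens to 85 mm and grips with 20 to 120 N. Pads are 22 mm wide; open, the fingers measure 114 mm over their backs; the gripper's body (76 mm by 85 mm) begins 54 mm behind the grasp point. The pads swing forward as they close: fully open they stand 13 mm farther back than shut.
Start: joints at [1.298, 0.615, -0.013, 1.423, 0.008, 1.103, -0.04], TCP at [0.159, -0.63, 0.25] pointing down, gripper open.
Joint ranges: [-3.12, 3.12], [-0.3, 2.06], [-1.34, 1.32], [0.26, 2.42], [-1.36, 4.5], [0.01, 1.98], [-2.84, 2.84]. Speed limits (rad/s): [2.79, 2.79, 3.14, 3.14, 3.14, 3.14, 3.14].

### API

Orientations are given as a 3x3 rotation matrix whose columns are the frame's x, y, z axes.
In Python, from bench import * gives the robot as it stands. The module is installed in compiled form; this text tells all that it offers.
- The arm moves only by the tool jog_arm, never from a script. Its argument "deltas" is one flat list of numbers, 7 for each row, row after row: the shift along the tool's x, y, z in mm, then the turn, a rotation vector about the tool's x, y, z in rad, then the closure, from 0 (fully open) to 1 (shut). A call has 1 to 5 rows; each row shifts and turns the commanded pose from where the row before left it, along the tool's axes as they then stand; what a row does not reach is not made up. A row lasts 1/10 s, in which the tool goes at most 50 mm and 8.59 degrees, less where a joint would pass 70% of its speed; a pose out of reach is approached as far as the arm can. A call with a gripper value outside its range is refused whole. The fingers move at their own pace and stop on an object; the grip force is fixed at half the most. Time passes only in rows, so rows that do not move let the fingers close. It gives the time, the measured TCP pose, the force and the opening at its end, in the units of the state.
- get_state(): the state, without advancing time (a new reading comes with each control period).
- capture(name): name is "side" or "top" or "wrist"; returns a dict with "frame" (384x512x3 uint8, red, green, blue), "K" (3x3 intrinsics, pixels), "dist" ([k1, k2, p1, p2, k3] as OpenCV has them; the pictures are not rectified), "T" (4x4, takes a point from camera to world coordinates). Camera axes: x right, y down, z forward; pixel columns grow to the right and rows downward; lengths in m; the calibration is good to about 2 mm. A picture is of the moment at which its call begins. There is no depth.
- hand_in(): hands the job in, once; it reports no verdict.
Trained networks look in the newest picture that a camera, given by its name, has taken for a name from the list of things; names that differ only in an ending like _2 or _b are one class to them, and where a whole thing is asked for, a point or a joint stands for the part that bears it (a point fixed in the world has none). Each returns a list of dicts, best first, with "score" (0 to 1); they miss things now and then, are a little off and sometimes report something else, mostly with a low value. They report only what shows in the picture. A call takes as long as a camera call.
- silhouettes(query, camera): "region" (384x512 bool, what is visible of it).
- place_of(query, camera): "position" ([x, y, z] in m, in the coordinates of the camera as it stood for that picture, good to about 4 mm: a listed point, or the origin of a listed thing).
The state is a dict: "t": time; "qpos": joint angles; "joint_vel": joint speeds; "tau": joint torques, N m; "ee_pos": TCP position; "tool_rot": TCP orientation; "ft_force": force on the tool from outside, world axes, zero at the start; "moment": the same for the moment, N m; "finger_gap": opening from 0.0 (shut) to 1.0 (fully open).
Only numpy, scipy, OpenCV 4.12 (cv2) and the standard library are available. Lean on these libraries where they do the work, as an engineer would, in place of code of your own. Each camera call takes 0.05 s, during which the arm holds its last target.

## Working session

There is one attempt and no reset: what is moved stays moved. The work goes in short steps, Python scripts to look and compute and a tool call to move; the robot and the scene stay as the last step left them, time stands still between calls to the robot, and variables do not carry over. Pictures are saved under pics/ and viewed, and the job is handed in when it is done.

Besides the shell and the picture viewer there is one more tool, called after "Request:" as a command line: name --argument value ..., lists and objects as JSON in quotes. jog_arm: Moves the arm, as the interface text tells. Its arguments: {"type":"object","properties":{"deltas":{"type":"array","items":{"type":"number"}}},"required":["deltas"]}

```bash
mkdir -p pics; cat > h.py <<'E'
from bench import *
import numpy as np, cv2
def snap(n,tag):
    c=capture(n); cv2.imwrite(f"pics/{tag}.png",c["frame"][:,:,::-1]); return c
def w(c,p): return (c["T"]@np.r_[p,1])[:3]
def proj(c,P):
    T=np.linalg.inv(c["T"]); P=np.atleast_2d(P)
    r,_=cv2.Rodrigues(T[:3,:3]); return cv2.projectPoints(P.astype(float),r,T[:3,3],c["K"],np.array(c["dist"]))[0][:,0]
E
python3 - <<'E'
from h import *
np.set_printoptions(precision=4,suppress=True)
s=get_state(); print(s)
for n in("side","top","wrist"):
    c=snap(n,n+"0"); print(n,c["T"],c["K"][0,0])
    for q in ("housing_bare","housing_sleeved_a","oil_bottle","nest","jig","leaf","leaf_nose","bush","bolt_pivot","knob"):
        try:
            print(q,[(round(d["score"],2),w(c,d["position"])) for d in place_of(q,n)])
        except Exception as e: print(q,e)
print(get_state()["t"])
E
```

```text
{'t': 0.0, 'qpos': array([ 1.2975,  0.6159, -0.0127,  1.4249,  0.0081,  1.1034, -0.0404]), 'joint_vel': array([ 0.0011,  0.0007,  0.0006, -0.0018,  0.0014, -0.0007,  0.0006]), 'tau': array([ -0.    , -46.9212,   0.2588, -17.1034,   0.01  ,   0.0095,
        -0.    ]), 'ee_pos': array([ 0.1587, -0.6296,  0.2491]), 'tool_rot': array([[-0.9697, -0.0007,  0.2445],
       [-0.2445,  0.0025, -0.9697],
       [ 0.    , -1.    , -0.0026]]), 'ft_force': array([-0.0748, -0.1821,  0.4535]), 'moment': array([-0.0397, -0.    , -0.02  ]), 'finger_gap': 0.9982769154881848}
side [[ 0.9996 -0.0116  0.0252  0.5712]
 [-0.0277 -0.4676  0.8835 -0.9203]
 [ 0.0016 -0.8838 -0.4678  0.4747]
 [ 0.      0.      0.      1.    ]] 367.09866841247094
housing_bare [(0.63, array([ 0.5207, -0.2692,  0.0002]))]
housing_sleeved_a [(0.84, array([ 0.478 , -0.34  ,  0.0013]))]
oil_bottle [(0.69, array([ 0.499 , -0.4458,  0.0007]))]
nest [(0.59, array([0.5901, 0.0058, 0.0138]))]
jig [(0.64, array([0.5937, 0.0046, 0.0045]))]
leaf [(0.77, array([0.6629, 0.006 , 0.0573]))]
leaf_nose [(0.59, array([0.5948, 0.0032, 0.1884]))]
b
[... 461 characters left out ...]
 -0.0018]))]
oil_bottle [(0.55, array([ 0.4978, -0.4471,  0.0027]))]
nest [(0.98, array([0.5876, 0.0047, 0.0145]))]
jig [(0.57, array([ 0.5972,  0.0014, -0.0021]))]
leaf [(0.65, array([0.6611, 0.0063, 0.0563]))]
leaf_nose [(0.69, array([0.595 , 0.0049, 0.1809]))]
bush [(0.49, array([0.6197, 0.0108, 0.1045]))]
bolt_pivot [(0.91, array([ 0.5237, -0.0004,  0.0214]))]
knob [(0.55, array([0.4882, 0.0017, 0.0472]))]
wrist [[ 0.2435 -0.9275 -0.2836  0.2326]
 [-0.9699 -0.2329 -0.0709 -0.6112]
 [-0.0003  0.2923 -0.9563  0.3736]
 [ 0.      0.      0.      1.    ]] 279.9519773203283
housing_bare []
housing_sleeved_a []
oil_bottle []
nest []
jig []
leaf []
leaf_nose []
bush []
bolt_pivot []
knob []
1.65
```

View pics/side0.png

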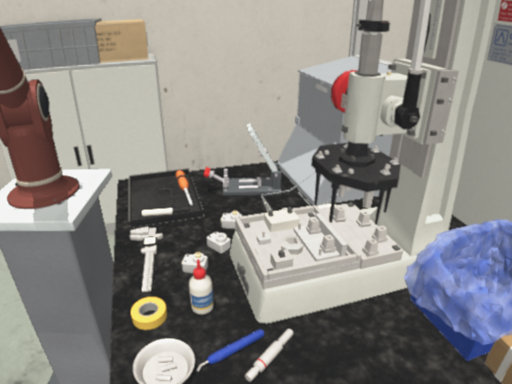

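View pics/top0.png

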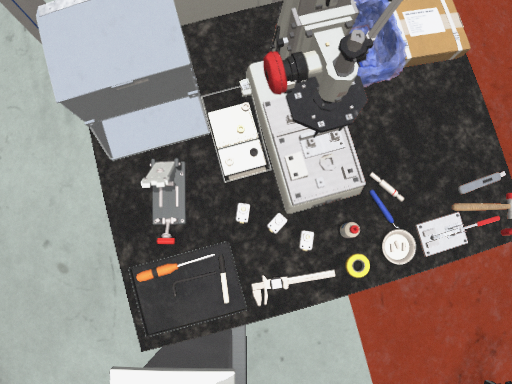

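The side view shows the jig at (250,185) with the leaf up, and three housings at (231,219), (218,241) and (195,262). In the top view they are at (243,213), (277,223) and (307,240), and the jig is at (168,195). I'll enlarge both.

```bash
python3 - <<'E'
import cv2,numpy as np
a=cv2.imread("pics/top0.png");b=cv2.imread("pics/side0.png")
A=cv2.resize(a[190:260,225:325],(700,490),interpolation=cv2.INTER_CUBIC)
B=cv2.resize(b[200:280,170:250],(600,600),interpolation=cv2.INTER_CUBIC)
C=cv2.resize(a[150:250,120:220],(600,600),interpolation=cv2.INTER_CUBIC)
for n,i in zip("ABC",(A,B,C)): cv2.imwrite(f"pics/z{n}.png",i)
E
```

```text
(no output)
```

View pics/zA.png

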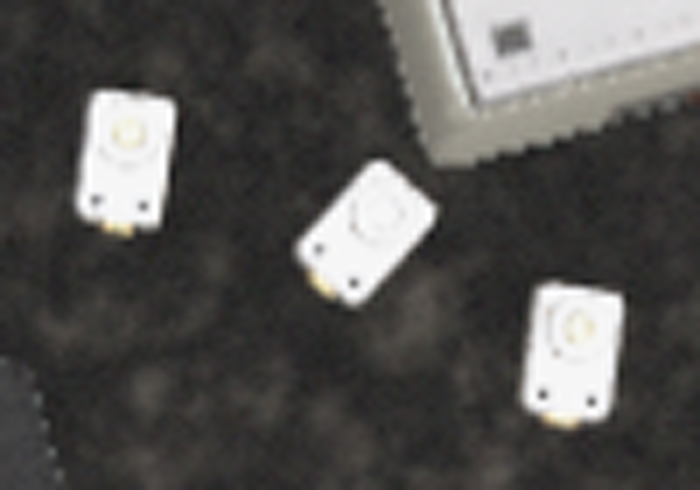

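View pics/zB.png

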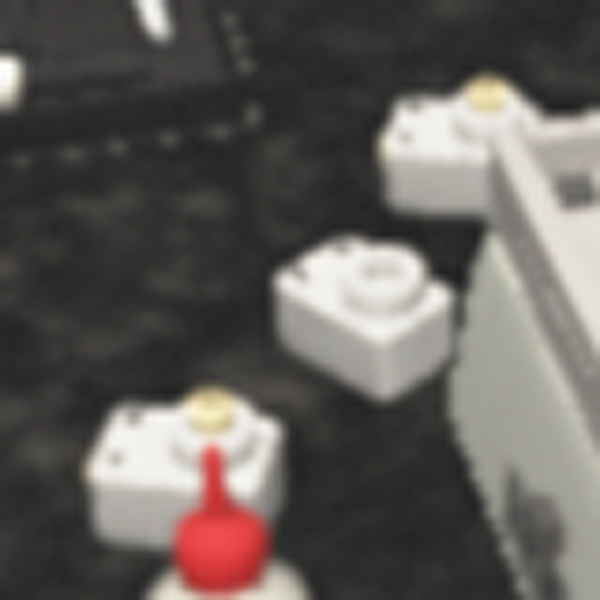

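View pics/zC.png

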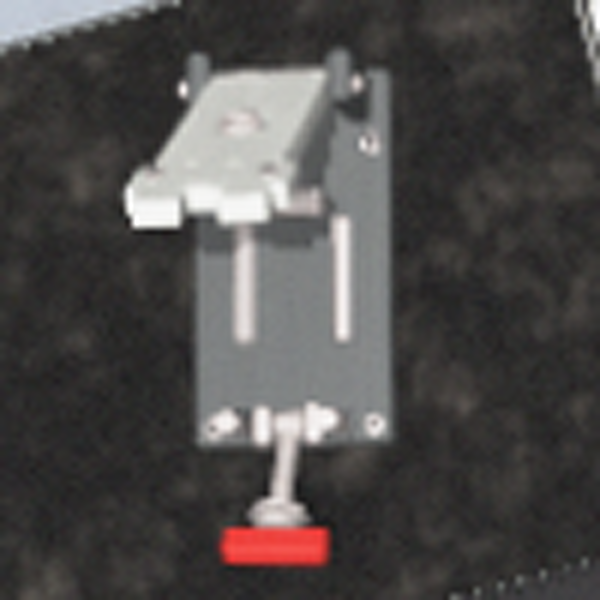

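The middle housing, turret at zoom pixel (378,210), is the bare one: its bore has no cream. The jig base's front corners are at (197,443) and (390,443) in zoom C. Next I'll fit the poses from pixels.

```bash
cat >> h.py <<'E'
def ray(c,uv,z):
    p=cv2.undistortPoints(np.array([[uv]],float),c["K"],np.array(c["dist"]))[0,0]
    d=c["T"][:3,:3]@np.r_[p,1]; o=c["T"][:3,3]; return o+d*(z-o[2])/d[2]
E
python3 - <<'E'
from h import *
from scipy.optimize import least_squares
np.set_printoptions(precision=4,suppress=True)
c=capture("top")
f=lambda x,y:(225+x/7-.43,190+y/7-.43)
g=lambda x,y:(120+x/6-.42,150+y/6-.42)
print("turret top",ray(c,f(378,210),.031))
for p in ((378,160),(438,212),(355,306),(296,248)): print("cor",ray(c,f(*p),.022))
for p in ((390,68),(390,443),(197,443)): print("jig",ray(c,g(*p),.014))
for p in ((287,412),): print("piv",ray(c,g(*p),.026))
for q,n in(("housing_bare",.022),("housing_sleeved_a",.022)):
  for d in silhouettes(q,"top"):
    m=d["region"]; 
    cnt=max(cv2.findContours(m.astype(np.uint8),0,2)[0],key=cv2.contourArea)
    print(q,d["score"],m.sum(),cv2.minAreaRect(cnt))
for d in silhouettes("jig","top"): print("jig",d["score"],d["region"].sum())
E
```

```text
turret top [ 0.5244 -0.2719  0.031 ]
cor [ 0.5429 -0.2728  0.022 ]
cor [ 0.5242 -0.2939  0.022 ]
cor [ 0.4912 -0.2639  0.022 ]
cor [ 0.5118 -0.2433  0.022 ]
jig [ 0.6774 -0.0355  0.014 ]
jig [ 0.5176 -0.0376  0.014 ]
jig [0.518  0.0442 0.014 ]
piv [0.5299 0.0036 0.026 ]
housing_bare 0.74 219 ((276.5000305175781, 223.00001525878906), (12.020814895629883, 19.091880798339844), 45.0)
housing_bare 0.56 237 ((349.5, 230.0), (14.0, 19.0), 90.0)
housing_bare 0.49 240 ((306.0692443847656, 240.4461669921875), (13.147682189941406, 19.473453521728516), 7.125016689300537)
housing_sleeved_a 0.77 214 ((242.0, 212.5), (19.0, 12.0), 90.0)
housing_sleeved_a 0.75 2364 ((163.0, 200.0), (44.0, 84.0), 0.0)
housing_sleeved_a 0.74 240 ((306.16156005859375, 240.20770263671875), (13.02364730834961, 19.72152328491211), 7.125016689300537)
jig 0.77 2358
```

```bash
cat >> h.py <<'E'
from scipy.spatial.transform import Rotation as Rn
np.set_printoptions(precision=4,suppress=True)
def ori(yaw,t):
    h=np.array([np.cos(yaw),np.sin(yaw),0]); Z=np.array([0,0,1.])
    x=np.cos(t)*h+np.sin(t)*Z; y=np.sin(t)*h-np.cos(t)*Z
    return np.c_[x,y,np.cross(x,y)]
def plan(p,R,n,clos,p0=None,R0=None,full=None):
    s=get_state(); p0=s["ee_pos"] if p0 is None else p0; R0=s["tool_rot"] if R0 is None else R0
    rv=Rn.from_matrix(R0.T@R).as_rotvec()
    if np.linalg.norm(rv)/n>.149: print("ROT too fast, need",np.linalg.norm(rv)/.149)
    if np.linalg.norm(p-p0)/n>.0495: print("LIN too fast, need",np.linalg.norm(p-p0)/.0495)
    for i in range(n):
        d=R0.T@(p-p0)/n*1000; 
        Ri=R0@Rn.from_rotvec(rv*i/n).as_matrix()
        d=Ri.T@((p-p0)/n)*1000
        print([round(float(v),1) for v in d]+[round(float(v),3) for v in rv/n]+[clos])
        if i%5==4: print()
E
python3 - <<'E'
from h import *
R=ori(-.75,.35); h=np.array([np.cos(-.75),np.sin(-.75),0])
G=np.array([.5164,-.2675,.03])-.005*h
plan(G-.13*R[:,1],R,17,0.4)
E
```

```text
[-24.0, 5.8, -18.0, 0.022, -0.125, -0.012, 0.4]
[-26.2, 5.1, -15.0, 0.022, -0.125, -0.012, 0.4]
[-27.9, 4.5, -11.7, 0.022, -0.125, -0.012, 0.4]
[-29.2, 3.9, -8.3, 0.022, -0.125, -0.012, 0.4]
[-30.0, 3.4, -4.6, 0.022, -0.125, -0.012, 0.4]

[-30.4, 3.0, -0.9, 0.022, -0.125, -0.012, 0.4]
[-30.3, 2.7, 2.8, 0.022, -0.125, -0.012, 0.4]
[-29.8, 2.4, 6.5, 0.022, -0.125, -0.012, 0.4]
[-28.8, 2.2, 10.1, 0.022, -0.125, -0.012, 0.4]
[-27.3, 2.2, 13.5, 0.022, -0.125, -0.012, 0.4]

[-25.5, 2.2, 16.8, 0.022, -0.125, -0.012, 0.4]
[-23.2, 2.3, 19.8, 0.022, -0.125, -0.012, 0.4]
[-20.6, 2.5, 22.5, 0.022, -0.125, -0.012, 0.4]
[-17.7, 2.8, 24.8, 0.022, -0.125, -0.012, 0.4]
[-14.5, 3.2, 26.7, 0.022, -0.125, -0.012, 0.4]

[-11.1, 3.6, 28.3, 0.022, -0.125, -0.012, 0.4]
[-7.6, 4.1, 29.3, 0.022, -0.125, -0.012, 0.4]
```

Request:
jog_arm --deltas '[-24,5.8,-18,0.022,-0.125,-0.012,0.4,-26.2,5.1,-15,0.022,-0.125,-0.012,0.4,-27.9,4.5,-11.7,0.022,-0.125,-0.012,0.4,-29.2,3.9,-8.3,0.022,-0.125,-0.012,0.4,-30,3.4,-4.6,0.022,-0.125,-0.012,0.4]'

```text
t: 2.35
ee_pos: [0.2542, -0.5126, 0.2216]
tool_rot: [[-0.639, 0.008, 0.769], [-0.764, -0.124, -0.633], [0.09, -0.992, 0.086]]
ft_force: [0.2, -0.3, -0.4]
finger_gap: 0.6
```

Request:
jog_arm --deltas '[-30.4,3,-0.9,0.022,-0.125,-0.012,0.4,-30.3,2.7,2.8,0.022,-0.125,-0.012,0.4,-29.8,2.4,6.5,0.022,-0.125,-0.012,0.4,-28.8,2.2,10.1,0.022,-0.125,-0.012,0.4,-27.3,2.2,13.5,0.022,-0.125,-0.012,0.4]'

```text
t: 2.85
ee_pos: [0.3484, -0.3959, 0.1927]
tool_rot: [[-0.072, 0.087, 0.994], [-0.975, -0.217, -0.052], [0.211, -0.972, 0.1]]
ft_force: [0.7, 0.6, 0.3]
finger_gap: 0.599
```

Request:
jog_arm --deltas '[-25.5,2.2,16.8,0.022,-0.125,-0.012,0.4,-23.2,2.3,19.8,0.022,-0.125,-0.012,0.4,-20.6,2.5,22.5,0.022,-0.125,-0.012,0.4,-17.7,2.8,24.8,0.022,-0.125,-0.012,0.4,-14.5,3.2,26.7,0.022,-0.125,-0.012,0.4]'

```text
t: 3.35
ee_pos: [0.4426, -0.2788, 0.1636]
tool_rot: [[0.51, 0.205, 0.835], [-0.8, -0.244, 0.549], [0.316, -0.948, 0.039]]
ft_force: [1.1, -0.1, 0.4]
finger_gap: 0.598
```

Request:
jog_arm --deltas '[-11.1,3.6,28.3,0.022,-0.125,-0.012,0.4,-7.6,4.1,29.3,0.022,-0.125,-0.012,0.4,0,0,0,0,0,0,0.4]'

```text
t: 3.65
ee_pos: [0.4821, -0.2283, 0.1517]
tool_rot: [[0.697, 0.255, 0.67], [-0.63, -0.228, 0.743], [0.342, -0.94, 0.002]]
ft_force: [0.7, -0.3, -0.3]
finger_gap: 0.6
```

```bash
python3 - <<'E'
from h import *
s=get_state(); print(s["t"],s["ee_pos"],s["tool_rot"],s["qpos"],s["ft_force"],s["finger_gap"])
R=ori(-.75,.35); h=np.array([np.cos(-.75),np.sin(-.75),0])
G=np.array([.5164,-.2675,.03])-.005*h; print(G-.13*R[:,1],R)
c=snap("wrist","w1"); cv2.imwrite("pics/w1b.png",cv2.resize(c["frame"][:,:,::-1],(768,576)))
for q in ("housing_bare",):
  print(q,[(round(d["score"],2),w(c,d["position"])) for d in place_of(q,"wrist")])
E
```

```text
3.65 [ 0.4821 -0.2283  0.1517] [[ 0.6973  0.2553  0.6698]
 [-0.6299 -0.2278  0.7425]
 [ 0.3422 -0.9396  0.0019]] [ 0.4856  0.4872 -0.2186  2.1353  0.8828  0.3151  0.3264] [ 0.7044 -0.2983 -0.3268] 0.6002315383211871
[ 0.4801 -0.2337  0.1521] [[ 0.6873  0.2509  0.6816]
 [-0.6403 -0.2337  0.7317]
 [ 0.3429 -0.9394  0.    ]]
housing_bare [(0.97, array([ 0.5214, -0.2716, -0.0014]))]
```

View pics/w1b.png

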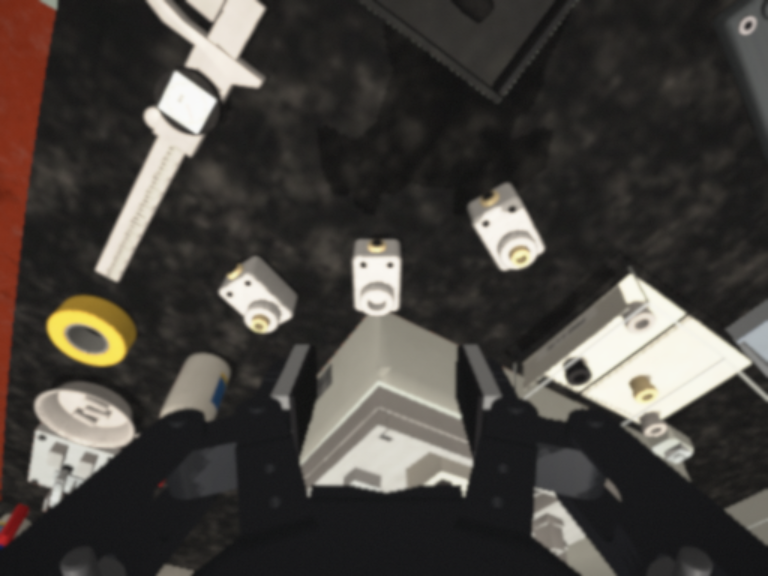

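The wrist view shows the bare housing at (377,275), plug end away from the fingers, with the press base corner just behind it at (380,320). I'll zoom in for the corners.

```bash
python3 - <<'E'
import cv2
a=cv2.imread("pics/w1.png")
cv2.imwrite("pics/w1z.png",cv2.resize(a[145:225,210:290],(640,640)[:2],interpolation=cv2.INTER_CUBIC)[:600])
E
```

```text
(no output)
```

View pics/w1z.png

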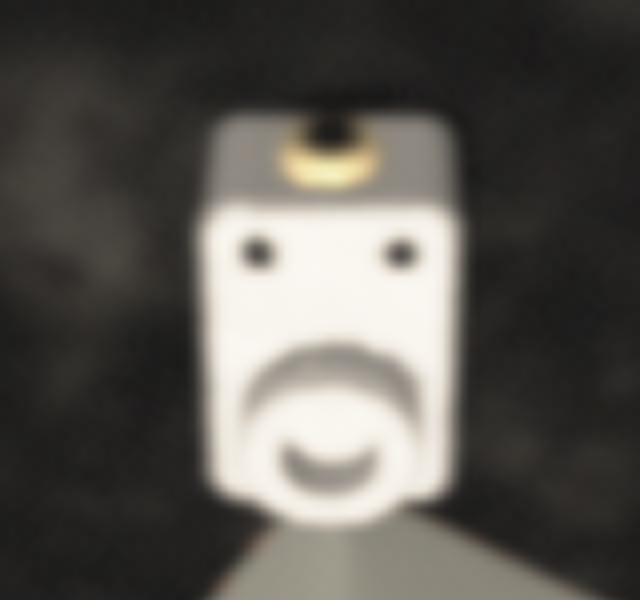

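```bash
cat > fit.py <<'E'
from h import *
from scipy.optimize import least_squares
def fith(c,uv,P,x0):
    def r(q):
        R=np.array([[np.cos(q[2]),np.sin(q[2])],[np.sin(q[2]),-np.cos(q[2])]])  # unused
        h=np.array([np.cos(q[2]),np.sin(q[2]),0]); xx=np.array([np.sin(q[2]),-np.cos(q[2]),0])
        W=np.array([q[0],q[1],0])+np.outer(P[:,0],xx)+np.outer(P[:,1],h)+np.outer(P[:,2],[0,0,1])
        return (proj(c,W)-uv).ravel()
    s=least_squares(r,x0); return s.x,s.fun
E
python3 - <<'E'
from fit import *
c=capture("wrist")
uv=np.array([(200,207),(461,207),(453,492),(205,492),(212,113),(452,113)])/8.+[209.56,144.56]
# camera image: right side? h points down in image; xx = h x Z (right of h). looking from -y end reversed
P=np.array([(1,-21,22),(-1,-21,22),(-1,24,22),(1,24,22),(1,-21,0),(-1,-21,0)],float)*[15,1,1]/1000
print(fith(c,uv,P,[.516,-.2675,-.75]))
s=get_state();print(s["t"],s["ee_pos"])
E
```

```text
(array([ 0.5146, -0.2718, -0.756 ]), array([ 0.118 , -0.3719, -0.4807, -0.049 , -0.8613,  0.8977,  1.1071,
        0.6159,  0.0733, -0.6266,  0.0752, -0.3201]))
3.8 [ 0.4788 -0.2336  0.152 ]
```

```bash
cat > z.py <<'E'
from h import *
import pickle,sys
def zoom(n,tag,x0,y0,wd,k,hg=None):
    hg=hg or wd
    c=snap(n,tag); pickle.dump(c,open(f"pics/{tag}.pkl","wb"))
    cv2.imwrite(f"pics/{tag}z.png",cv2.resize(c["frame"][y0:y0+hg,x0:x0+wd,::-1],(wd*k,hg*k),interpolation=cv2.INTER_CUBIC)); return c
E
python3 -c "
from z import *
c=zoom('wrist','w2',210,145,75,8)
print(get_state()['ee_pos'],w(c,place_of('housing_bare','wrist')[0]['position']))"
```

```text
[ 0.4785 -0.2341  0.1521] [ 0.5214 -0.2697 -0.0025]
```

View pics/w2z.png

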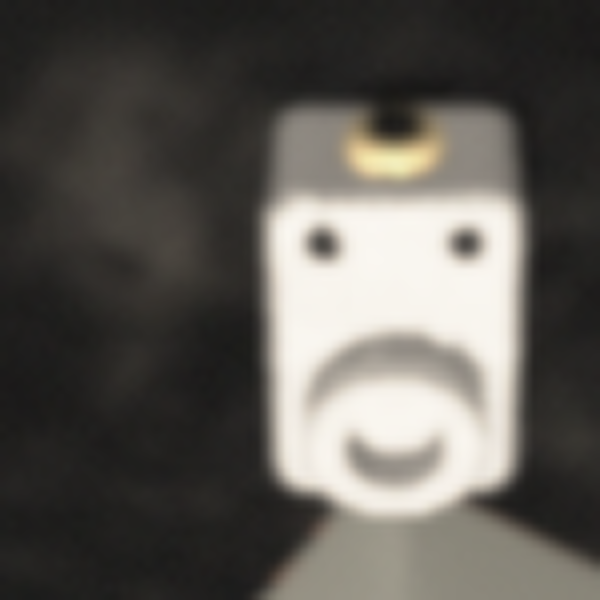

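```bash
python3 - <<'E'
from fit import *
import pickle
c=pickle.load(open("pics/w2.pkl","rb"))
uv=np.array([(266,199),(524,199),(519,484),(270,484),(277,102),(517,102)])/8.+[209.56,144.56]
P=np.array([(1,-21,22),(-1,-21,22),(-1,24,22),(1,24,22),(1,-21,0),(-1,-21,0)],float)*[15,1,1]/1000
q,f=fith(c,uv,P,[.516,-.2675,-.75]); print(q,abs(f).max())
yaw=q[2]; R=ori(yaw,.35); h=np.array([np.cos(yaw),np.sin(yaw),0])
q[:2]=.6*q[:2]+.4*np.array([.5164,-.2675]); print(q)
G=np.array([q[0],q[1],.03])-.005*h; print("G",G)
plan(G,R,5,.4)
E
```

```text
[ 0.5185 -0.2661 -0.7472] 1.030507927430989
[ 0.5177 -0.2667 -0.7472]
G [ 0.514  -0.2633  0.03  ]
[0.2, 26.1, 0.6, 0.0, 0.0, -0.0, 0.4]
[0.2, 26.1, 0.6, 0.0, 0.0, -0.0, 0.4]
[0.2, 26.1, 0.6, 0.0, 0.0, -0.0, 0.4]
[0.2, 26.1, 0.6, 0.0, 0.0, -0.0, 0.4]
[0.2, 26.1, 0.6, 0.0, 0.0, -0.0, 0.4]
```

Request:
jog_arm --deltas '[0.2,26,0.6,0,0,0,0.4,0.2,26,0.6,0,0,0,0.4,0.2,26,0.6,0,0,0,0.4,0.2,26,0.6,0,0,0,0.4,0.2,26,0.6,0,0,0,0.4]'

```text
t: 4.4
ee_pos: [0.5138, -0.2619, 0.0413]
tool_rot: [[0.693, 0.239, 0.68], [-0.639, -0.233, 0.733], [0.334, -0.943, -0.009]]
ft_force: [-0.3, 0.9, 0.2]
finger_gap: 0.605
```

Request:
jog_arm --deltas '[0,0,0,0,0,0,0.4,0,0,0,0,0,0,0.4]'

```text
t: 4.6
ee_pos: [0.5146, -0.2612, 0.0432]
tool_rot: [[0.692, 0.244, 0.679], [-0.639, -0.231, 0.734], [0.336, -0.942, -0.004]]
ft_force: [-0.8, 0.2, -0.6]
finger_gap: 0.601
```

```bash
python3 - <<'E'
from h import *
s=get_state(); print(s["t"],s["ee_pos"],s["ft_force"])
c=snap("wrist","w3"); cv2.imwrite("pics/w3b.png",cv2.resize(c["frame"][:,:,::-1],(768,576)))
E
```

```text
4.6 [ 0.5146 -0.2612  0.0432] [-0.8455  0.2043 -0.5504]
```

View pics/w3b.png

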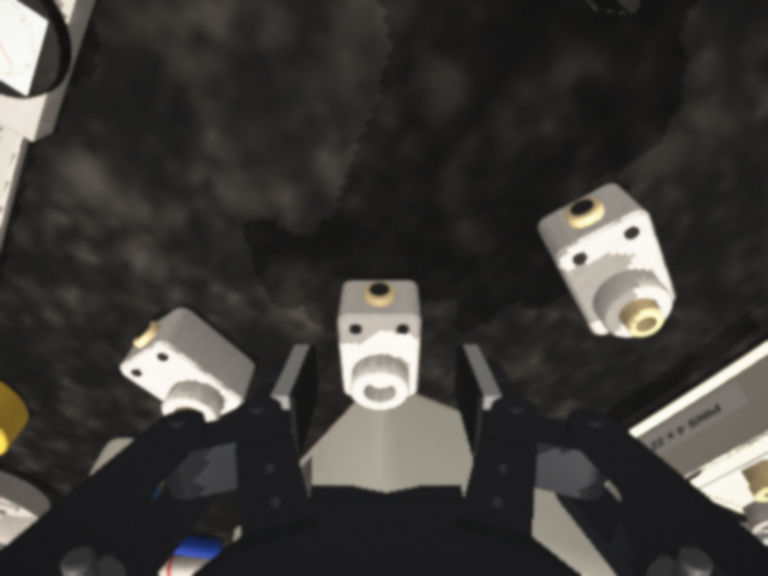

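The bare housing at (380,345) is centred between the pads, but the TCP is still 13 mm high. I'll check the joints and recompute.

```bash
python3 - <<'E'
from h import *
s=get_state(); print(s["t"],s["ee_pos"],s["qpos"])
R=ori(-.747,.35); plan(np.array([.514,-.2633,.03]),R,1,.4)
E
```

```text
4.65 [ 0.5146 -0.2611  0.0437] [ 0.2555  0.7351  0.1707  2.0932  1.4014  0.0147 -0.2102]
[-3.6, 13.2, -2.0, 0.003, 0.001, -0.007, 0.4]
```

j6 has run into its lower end, close to the wrist singularity. Tilting the tool further (0.5 rad) should let the wrist flip to the other side, and that also clears the leaf better at the nest.

```bash
python3 - <<'E'
from h import *
R=ori(-.747,.5); plan(np.array([.5145,-.262,.0437]),R,5,.4)
E
```

```text
[0.1, 0.0, -0.2, 0.001, 0.0, -0.031, 0.4]
[0.1, 0.0, -0.2, 0.001, 0.0, -0.031, 0.4]
[0.1, 0.0, -0.2, 0.001, 0.0, -0.031, 0.4]
[0.1, 0.0, -0.2, 0.001, 0.0, -0.031, 0.4]
[0.1, 0.0, -0.2, 0.001, 0.0, -0.031, 0.4]
```

Request:
jog_arm --deltas '[0.1,0,-0.2,0,0,-0.031,0.4,0.1,0,-0.2,0,0,-0.031,0.4,0.1,0,-0.2,0,0,-0.031,0.4,0.1,0,-0.2,0,0,-0.031,0.4,0.1,0,-0.2,0,0,-0.031,0.4]'

```text
t: 5.15
ee_pos: [0.5061, -0.2602, 0.0368]
tool_rot: [[0.666, 0.307, 0.68], [-0.607, -0.307, 0.733], [0.434, -0.901, -0.018]]
ft_force: [0.1, -0.7, 0.3]
finger_gap: 0.602
```

```bash
python3 - <<'E'
from h import *
s=get_state(); print(s["t"],s["ee_pos"],s["tool_rot"],s["qpos"],ori(-.747,.5))
E
```

```text
5.15 [ 0.5061 -0.2602  0.0368] [[ 0.666   0.3069  0.6799]
 [-0.607  -0.307   0.733 ]
 [ 0.4337 -0.9009 -0.0182]] [ 0.5323  0.7626 -0.2812  2.1786  2.0643  0.4231 -0.8285] [[ 0.6439  0.3518  0.6794]
 [-0.5963 -0.3257  0.7337]
 [ 0.4794 -0.8776  0.    ]]
```

The wrist has flipped: j5 = 2.06, j6 = 0.42. Now down to the grasp.

```bash
python3 - <<'E'
from h import *
R=ori(-.747,.5); plan(np.array([.514,-.2633,.03]),R,4,.4)
E
```

```text
[1.0, 2.4, 0.8, 0.004, 0.002, -0.013, 0.4]
[1.0, 2.4, 0.8, 0.004, 0.002, -0.013, 0.4]
[1.0, 2.4, 0.8, 0.004, 0.002, -0.013, 0.4]
[1.0, 2.4, 0.8, 0.004, 0.002, -0.013, 0.4]
```

Request:
jog_arm --deltas '[1,2.4,0.8,0.004,0.002,-0.013,0.4,1,2.4,0.8,0.004,0.002,-0.013,0.4,1,2.4,0.8,0.004,0.002,-0.013,0.4,1,2.4,0.8,0.004,0.002,-0.013,0.4,0,0,0,0,0,0,0.4]'

```text
t: 5.65
ee_pos: [0.5141, -0.2626, 0.0284]
tool_rot: [[0.645, 0.35, 0.679], [-0.596, -0.325, 0.734], [0.477, -0.879, -0.001]]
ft_force: [0.1, -0.8, 0.1]
finger_gap: 0.6
```

```bash
python3 - <<'E'
from h import *
s=get_state(); print(s["t"],s["ee_pos"],s["ft_force"],s["qpos"])
R=ori(-.747,.5); plan(np.array([.514,-.2633,.03]),R,2,.4)
c=snap("wrist","w4"); cv2.imwrite("pics/w4b.png",cv2.resize(c["frame"][:,:,::-1],(768,576)))
E
```

```text
5.65 [ 0.5141 -0.2626  0.0284] [ 0.0569 -0.8281  0.0891] [ 0.5797  0.8039 -0.3565  2.1935  2.1839  0.5245 -0.9329]
[0.6, -0.6, -0.3, 0.0, 0.001, -0.001, 0.4]
[0.6, -0.6, -0.3, 0.0, 0.001, -0.001, 0.4]
```

View pics/w4b.png

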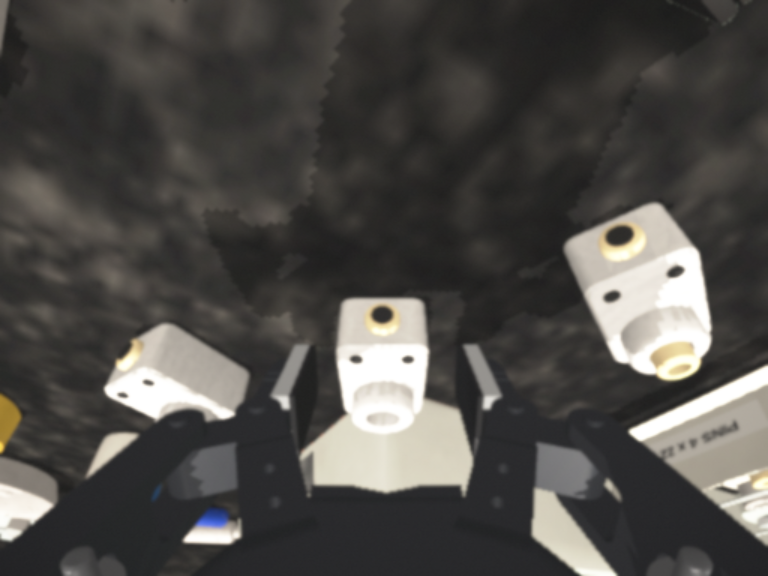

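The housing at (382,365) sits centred between the pads (295 to 480). Closing.

Request:
jog_arm --deltas '[0.6,-1,0,0,0,0,1,0.6,-1,0,0,0,0,1,0,0,0,0,0,0,1,0,0,0,0,0,0,1,0,0,0,0,0,0,1]'

```text
t: 6.2
ee_pos: [0.5145, -0.262, 0.0306]
tool_rot: [[0.646, 0.35, 0.678], [-0.596, -0.324, 0.735], [0.477, -0.879, -0.001]]
ft_force: [-1.0, 0.5, -0.4]
finger_gap: 0.334
```

```bash
python3 - <<'E'
from h import *
s=get_state(); print(s["t"],s["ee_pos"],s["ft_force"],s["finger_gap"])
p=s["ee_pos"]; plan(p+[0,0,.08],s["tool_rot"],5,1)
c=snap("wrist","w5"); cv2.imwrite("pics/w5b.png",cv2.resize(c["frame"][:,:,::-1],(768,576)))
E
```

```text
6.2 [ 0.5145 -0.262   0.0306] [-1.0131  0.4861 -0.4204] 0.33384947025125516
[7.6, -14.1, -0.0, 0.0, 0.0, 0.0, 1]
[7.6, -14.1, -0.0, 0.0, 0.0, 0.0, 1]
[7.6, -14.1, -0.0, 0.0, 0.0, 0.0, 1]
[7.6, -14.1, -0.0, 0.0, 0.0, 0.0, 1]
[7.6, -14.1, -0.0, 0.0, 0.0, 0.0, 1]
```

View pics/w5b.png

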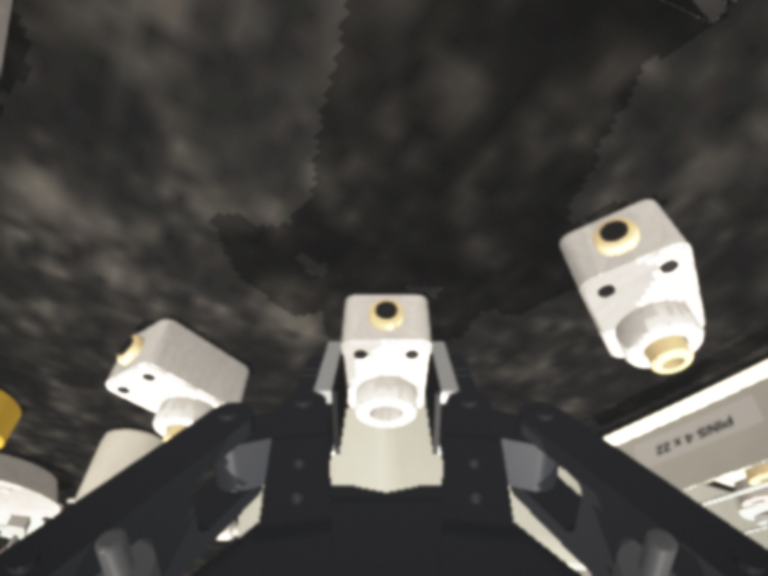

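Gripped, gap 28 mm. Lifting, then carrying it back towards the robot.

Request:
jog_arm --deltas '[4,-12,0,0,0,0,1,4,-14,0,0,0,0,1,4,-16,0,0,0,0,1,4,-16,0,0,0,0,1,4,-16,0,0,0,0,1]'

```text
t: 6.75
ee_pos: [0.5013, -0.2499, 0.1055]
tool_rot: [[0.646, 0.35, 0.678], [-0.596, -0.324, 0.735], [0.477, -0.879, -0.0]]
ft_force: [-0.4, 0.3, -2.7]
finger_gap: 0.325
```

```bash
python3 - <<'E'
from h import *
s=get_state(); print(s["t"],s["ee_pos"],s["ft_force"],s["finger_gap"],s["qpos"])
plan(np.array([.465,.0,.115]),ori(0.01,.5),10,1)
E
```

```text
6.75 [ 0.5013 -0.2499  0.1055] [-0.3571  0.3151 -2.7405] 0.3247230265406854 [ 0.4821  0.6076 -0.2288  2.2107  1.9471  0.3522 -0.7418]
[-16.8, -10.2, 15.9, 0.036, -0.066, -0.0, 1]
[-15.7, -9.6, 17.3, 0.036, -0.066, -0.0, 1]
[-14.5, -9.0, 18.7, 0.036, -0.066, -0.0, 1]
[-13.2, -8.3, 19.9, 0.036, -0.066, -0.0, 1]
[-11.8, -7.5, 21.0, 0.036, -0.066, -0.0, 1]

[-10.4, -6.7, 22.0, 0.036, -0.066, -0.0, 1]
[-8.9, -5.9, 22.9, 0.036, -0.066, -0.0, 1]
[-7.4, -5.1, 23.6, 0.036, -0.066, -0.0, 1]
[-5.8, -4.2, 24.2, 0.036, -0.066, -0.0, 1]
[-4.2, -3.4, 24.7, 0.036, -0.066, -0.0, 1]
```

Request:
jog_arm --deltas '[-16.8,-10.2,15.9,0.036,-0.066,0,1,-15.7,-9.6,17.3,0.036,-0.066,0,1,-14.5,-9,18.7,0.036,-0.066,0,1,-13.2,-8.3,19.9,0.036,-0.066,0,1,-11.8,-7.5,21,0.036,-0.066,0,1]'

```text
t: 7.25
ee_pos: [0.4831, -0.1243, 0.11]
tool_rot: [[0.82, 0.446, 0.358], [-0.315, -0.171, 0.934], [0.477, -0.879, 0.0]]
ft_force: [0.9, 0.1, -2.3]
finger_gap: 0.333
```

Request:
jog_arm --deltas '[-10.4,-6.7,22,0.036,-0.066,0,1,-8.9,-5.9,22.9,0.036,-0.066,0,1,-7.4,-5.1,23.6,0.036,-0.066,0,1,-5.8,-4.2,24.2,0.036,-0.066,0,1,-4.2,-3.4,24.7,0.036,-0.066,0,1]'

```text
t: 7.75
ee_pos: [0.4757, -0.0047, 0.117]
tool_rot: [[0.882, 0.472, 0.006], [-0.005, -0.002, 1.0], [0.472, -0.882, 0.001]]
ft_force: [-0.1, 0.7, -3.4]
finger_gap: 0.323
```

Request:
jog_arm --deltas '[0,0,0,0,0,0,1,0,0,0,0,0,0,1]'

```text
t: 7.95
ee_pos: [0.4758, -0.0053, 0.1162]
tool_rot: [[0.882, 0.471, 0.008], [-0.008, -0.003, 1.0], [0.471, -0.882, 0.001]]
ft_force: [-0.4, -0.1, -2.8]
finger_gap: 0.33
```

```bash
python3 - <<'E'
from h import *
import pickle
s=get_state(); print(s["t"],s["ee_pos"],s["tool_rot"],s["ft_force"],s["finger_gap"],s["qpos"])
c=snap("wrist","w6"); pickle.dump(c,open("pics/w6.pkl","wb")); cv2.imwrite("pics/w6b.png",cv2.resize(c["frame"][:,:,::-1],(768,576)))
for q in ("nest","bolt_pivot","knob","housing_bare"):
  print(q,[(round(d["score"],2),w(c,d["position"])) for d in place_of(q,"wrist")])
c=snap("side","s6"); cv2.imwrite("pics/s6b.png",cv2.resize(c["frame"][130:230,170:300,::-1],(780,600)))
E
```

```text
7.95 [ 0.4758 -0.0053  0.1162] [[ 0.8819  0.4713  0.0084]
 [-0.008  -0.0029  1.    ]
 [ 0.4713 -0.8819  0.0012]] [-0.4111 -0.0895 -2.8092] 0.3297217622141486 [ 0.641   0.7482 -1.077   2.4205  1.9308  0.7541 -0.3853]
nest []
bolt_pivot [(0.3, array([ 0.4821, -0.0058,  0.083 ]))]
knob [(0.9, array([0.4927, 0.0003, 0.0457]))]
housing_bare [(0.74, array([ 0.4874, -0.0083,  0.0829]))]
```

View pics/w6b.png

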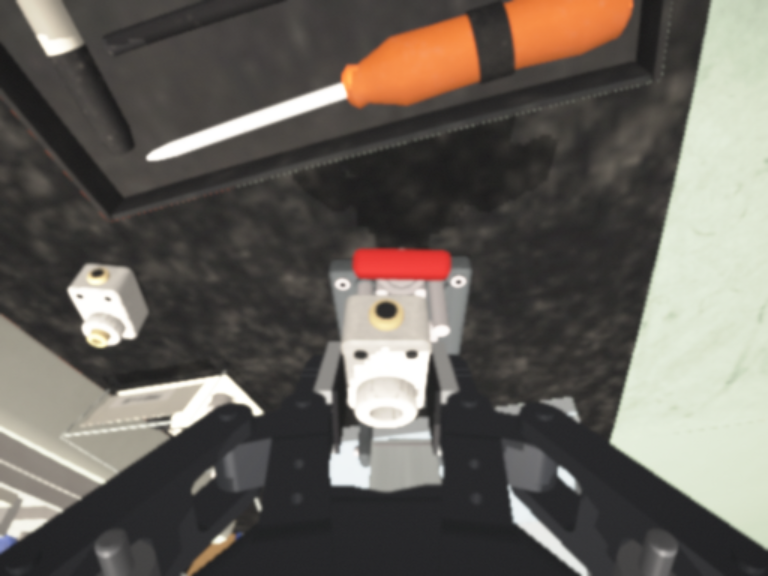

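View pics/s6b.png

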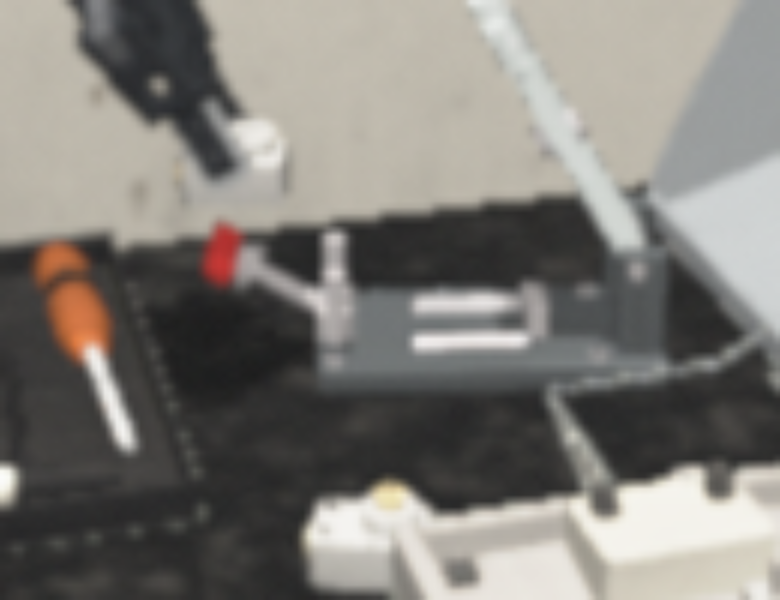

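The wrist view shows the held housing at (385,360), and the red knob at (402,264) with the jig front beneath it. The side view shows the housing well clear above the knob. I'll zoom in to fit the housing in the hand and the jig front.

```bash
python3 - <<'E'
import cv2
a=cv2.imread("pics/w6.png")
cv2.imwrite("pics/w6z.png",cv2.resize(a[160:295,210:330],(720,810),interpolation=cv2.INTER_CUBIC)[:600])
E
```

```text
(no output)
```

View pics/w6z.png

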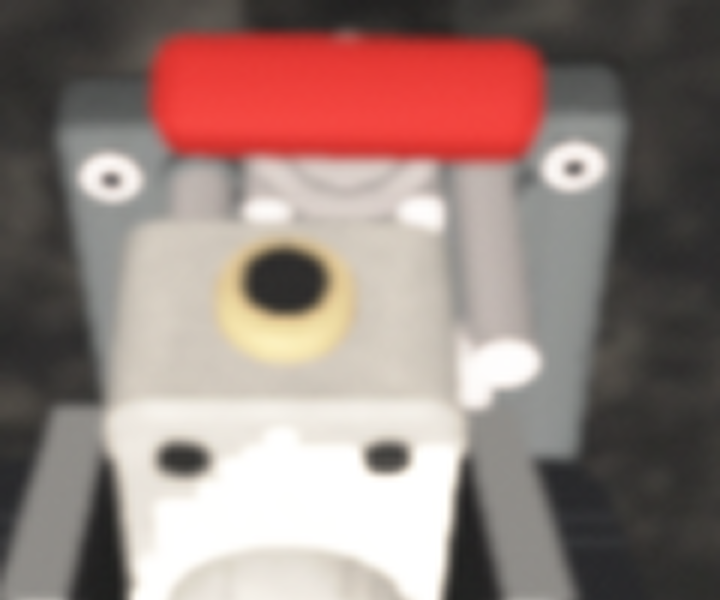

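```bash
python3 - <<'E'
from fit import *
import pickle
c=pickle.load(open("pics/w6.pkl","rb"))
Z=lambda x,y:np.array([210+x/6-.42,160+y/6-.42])
a,b=ray(c,Z(60,122),.014),ray(c,Z(628,118),.014); print(a,b,np.linalg.norm(a-b),(a+b)/2,"yaw",np.arctan2(-(b-a)[0],(b-a)[1]))
uv=np.array([Z(107,405),Z(464,405),Z(128,225),Z(446,225)])
P=np.array([(1,-21,22),(-1,-21,22),(1,-21,0),(-1,-21,0)],float)*[15,1,1]/1000
s=get_state(); 
def r(q):
    h=np.array([np.cos(q[3]),np.sin(q[3]),0]); xx=np.array([np.sin(q[3]),-np.cos(q[3]),0])
    W=q[:3]+np.outer(P[:,0],xx)+np.outer(P[:,1],h)+np.outer(P[:,2],[0,0,1])
    return (proj(c,W)-uv).ravel()
o=least_squares(r,[.48,-.005,.085,0]); print(o.x,o.fun, s["ee_pos"], s["t"])
E
```

```text
[ 0.5177 -0.0371  0.014 ] [0.5178 0.0444 0.014 ] 0.08146001665881694 [0.5178 0.0037 0.014 ] yaw -0.0008119291259207419
[ 0.4897 -0.0046  0.0805 -0.011 ] [ 0.6578  0.5405 -0.3491  0.5331 -0.0875 -0.5976 -0.2546 -0.5905] [ 0.4759 -0.0054  0.1168] 8.25
```

Jig front mid-point is (0.5178, 0.0037) with yaw near 0, so the nest is at (0.590, 0.004), which agrees with the top camera. Next I'll approach low, under the leaning leaf.

```bash
python3 - <<'E'
from h import *
R=ori(.003,.495)
A=np.array([.52,.004,.100]);B=np.array([.56,.004,.083])
plan(A,R,3,1); plan(B,R,3,1,p0=A,R0=R)
E
```

```text
[10.3, 11.9, 3.2, 0.002, -0.003, -0.001, 1]
[10.3, 11.9, 3.2, 0.002, -0.003, -0.001, 1]
[10.3, 11.9, 3.1, 0.002, -0.003, -0.001, 1]
[9.0, 11.3, -0.0, 0.0, 0.0, 0.0, 1]
[9.0, 11.3, -0.0, 0.0, 0.0, 0.0, 1]
[9.0, 11.3, -0.0, 0.0, 0.0, 0.0, 1]
```

Request:
jog_arm --deltas '[10.3,11.9,3.2,0.002,-0.003,-0.001,1,10.3,11.9,3.2,0.002,-0.003,-0.001,1,10.3,11.9,3.1,0.002,-0.003,-0.001,1,0,0,0,0,0,0,1,0,0,0,0,0,0,1]'

```text
t: 8.75
ee_pos: [0.5195, 0.0046, 0.0998]
tool_rot: [[0.88, 0.474, -0.004], [0.003, 0.003, 1.0], [0.474, -0.88, 0.002]]
ft_force: [-0.2, 0.2, -2.0]
finger_gap: 0.329
```

Request:
jog_arm --deltas '[6.8,8.5,0,0,0,0,1,6.8,8.5,0,0,0,0,1,6.8,8.5,0,0,0,0,1,6.6,8.4,0,0,0,0,1,0,0,0,0,0,0,1]'

```text
t: 9.25
ee_pos: [0.5615, 0.0046, 0.0824]
tool_rot: [[0.88, 0.475, -0.002], [0.001, 0.003, 1.0], [0.475, -0.88, 0.003]]
ft_force: [-0.9, -0.4, -1.9]
finger_gap: 0.327
```

```bash
python3 - <<'E'
from h import *
s=get_state(); print(s["t"],s["ee_pos"],s["tool_rot"],s["ft_force"],s["finger_gap"],s["qpos"])
R=ori(.003,.495)
plan(np.array([.578,.004,.062]),R,4,1)
E
```

```text
9.25 [0.5615 0.0046 0.0824] [[ 0.8797  0.4755 -0.0023]
 [ 0.0009  0.0033  1.    ]
 [ 0.4755 -0.8797  0.0025]] [-0.8512 -0.4353 -1.9268] 0.32719939485363336 [ 0.562   0.8684 -0.9873  2.2237  1.922   0.743  -0.2523]
[1.2, 6.4, -0.2, -0.0, -0.0, 0.0, 1]
[1.2, 6.4, -0.2, -0.0, -0.0, 0.0, 1]
[1.2, 6.4, -0.2, -0.0, -0.0, 0.0, 1]
[1.2, 6.4, -0.2, -0.0, -0.0, 0.0, 1]
```

Request:
jog_arm --deltas '[1.2,6.4,-0.2,0,0,0,1,1.2,6.4,-0.2,0,0,0,1,1.2,6.4,-0.2,0,0,0,1,1.2,6.4,-0.1,0,0,0,1,0,0,0,0,0,0,1]'

```text
t: 9.75
ee_pos: [0.5765, 0.0041, 0.0617]
tool_rot: [[0.881, 0.474, -0.004], [0.002, 0.004, 1.0], [0.474, -0.881, 0.002]]
ft_force: [0.2, 0.5, -2.3]
finger_gap: 0.331
```

```bash
python3 - <<'E'
from z import *
s=get_state(); print(s["t"],s["ee_pos"],s["ft_force"],s["finger_gap"])
R=ori(.003,.495)
plan(np.array([.578,.004,.048]),R,3,1)
c=zoom("side","s7",215,150,80,8,75)
c=snap("wrist","w7"); pickle.dump(c,open("pics/w7.pkl","wb")); cv2.imwrite("pics/w7b.png",cv2.resize(c["frame"][150:300,180:330,::-1],(600,600),interpolation=cv2.INTER_CUBIC))
E
```

```text
9.75 [0.5765 0.0041 0.0617] [ 0.2346  0.5166 -2.2596] 0.3305649430158967
[-1.7, 4.3, -0.1, -0.001, -0.0, -0.0, 1]
[-1.7, 4.3, -0.1, -0.001, -0.0, -0.0, 1]
[-1.7, 4.3, -0.0, -0.001, -0.0, -0.0, 1]
```

View pics/s7z.png

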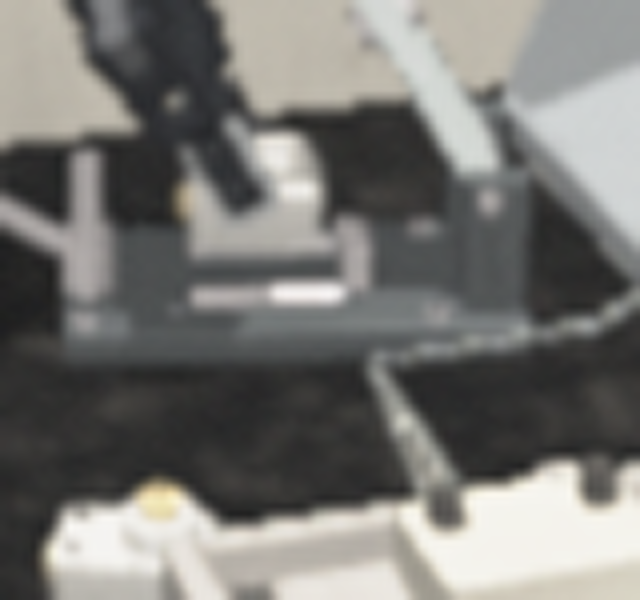

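View pics/w7b.png

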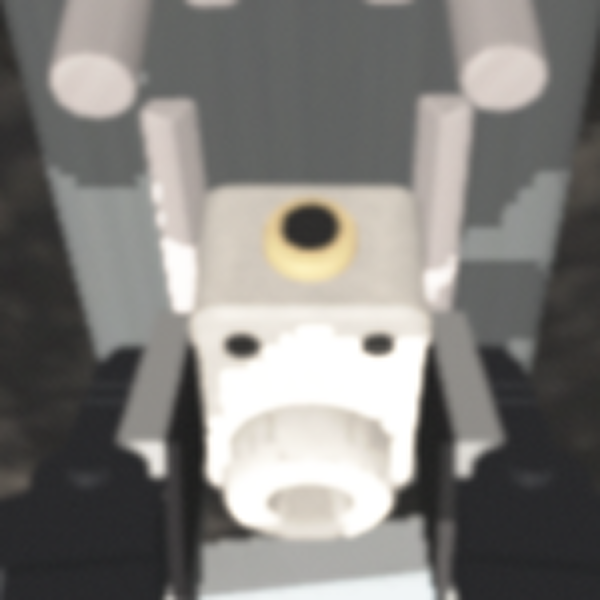

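The side view shows the housing level above the rails, just short of the end stop at x≈340. The wrist view shows it centred between the rails (195/415 against the housing's 205/415). Lowering now.

Request:
jog_arm --deltas '[-2.2,4.3,0,0,0,0,1,-2.2,4.3,0,0,0,0,1,-1.8,4.3,0,0,0,0,1,0,0,0,0,0,0,1]'

```text
t: 10.25
ee_pos: [0.5765, 0.0042, 0.0474]
tool_rot: [[0.881, 0.473, -0.004], [0.003, 0.004, 1.0], [0.473, -0.881, 0.002]]
ft_force: [0.4, -0.1, -1.8]
finger_gap: 0.327
```

Request:
jog_arm --deltas '[-0.5,0.9,0,0,0,0,1,-0.5,0.9,0,0,0,0,1,0,0,0,0,0,0,1]'

```text
t: 10.55
ee_pos: [0.5769, 0.0044, 0.0463]
tool_rot: [[0.88, 0.475, -0.004], [0.003, 0.004, 1.0], [0.475, -0.88, 0.002]]
ft_force: [0.1, 0.0, -2.1]
finger_gap: 0.329
```

Request:
jog_arm --deltas '[-0.5,0.9,0,0,0,0,1,0,0,0,0,0,0,1]'

```text
t: 10.75
ee_pos: [0.5769, 0.0044, 0.0452]
tool_rot: [[0.88, 0.475, -0.004], [0.003, 0.004, 1.0], [0.475, -0.88, 0.002]]
ft_force: [0.2, -0.6, -1.1]
finger_gap: 0.33
```

Request:
jog_arm --deltas '[-0.5,0.9,0,0,0,0,1,0,0,0,0,0,0,1]'

```text
t: 10.95
ee_pos: [0.577, 0.0045, 0.0446]
tool_rot: [[0.88, 0.476, -0.005], [0.003, 0.004, 1.0], [0.476, -0.88, 0.002]]
ft_force: [-1.4, 0.4, 1.2]
finger_gap: 0.329
```

Request:
jog_arm --deltas '[-0.5,0.9,0,0,0,0,1,0,0,0,0,0,0,1]'

```text
t: 11.15
ee_pos: [0.577, 0.0045, 0.0445]
tool_rot: [[0.879, 0.477, -0.005], [0.004, 0.003, 1.0], [0.477, -0.879, 0.001]]
ft_force: [-4.8, -1.4, 7.8]
finger_gap: 0.326
```

The floor contact came exactly where predicted (0.0445). I'll ease off 0.7 mm and slide forward to the stop.

Request:
jog_arm --deltas '[0.3,-0.6,0,0,0,0,1,1.3,0.7,0,0,0,0,1,1.3,0.7,0,0,0,0,1,1.3,0.7,0,0,0,0,1,0,0,0,0,0,0,1]'

```text
t: 11.65
ee_pos: [0.5816, 0.0051, 0.0446]
tool_rot: [[0.879, 0.476, -0.006], [0.004, 0.005, 1.0], [0.476, -0.879, 0.003]]
ft_force: [-2.3, -0.6, 5.5]
finger_gap: 0.326
```

Request:
jog_arm --deltas '[0.9,0.5,0,0,0,0,1,0,0,0,0,0,0,1]'

```text
t: 11.85
ee_pos: [0.5824, 0.0052, 0.0446]
tool_rot: [[0.88, 0.476, -0.006], [0.004, 0.005, 1.0], [0.476, -0.88, 0.003]]
ft_force: [-3.7, -0.3, 6.0]
finger_gap: 0.331
```

Request:
jog_arm --deltas '[0.9,0.5,0,0,0,0,1,0,0,0,0,0,0,1]'

```text
t: 12.05
ee_pos: [0.5834, 0.0053, 0.0446]
tool_rot: [[0.88, 0.476, -0.006], [0.004, 0.005, 1.0], [0.476, -0.88, 0.003]]
ft_force: [-3.5, 0.2, 6.0]
finger_gap: 0.328
```

Request:
jog_arm --deltas '[0.9,0.5,-0.5,0,0,0,1,0,0,0,0,0,0,1]'

```text
t: 12.25
ee_pos: [0.5835, 0.0053, 0.0446]
tool_rot: [[0.88, 0.475, -0.007], [0.005, 0.006, 1.0], [0.475, -0.88, 0.003]]
ft_force: [-5.9, -0.2, 9.9]
finger_gap: 0.328
```

Request:
jog_arm --deltas '[0.9,0.5,-0.5,0,0,0,1,0,0,0,0,0,0,1]'

```text
t: 12.45
ee_pos: [0.5836, 0.0052, 0.0446]
tool_rot: [[0.881, 0.474, -0.008], [0.005, 0.007, 1.0], [0.474, -0.881, 0.004]]
ft_force: [-9.4, 0.3, 11.0]
finger_gap: 0.331
```

Request:
jog_arm --deltas '[0.9,0.5,0,0,0,0,1,0,0,0,0,0,0,1]'

```text
t: 12.65
ee_pos: [0.5836, 0.0052, 0.0446]
tool_rot: [[0.881, 0.473, -0.008], [0.006, 0.007, 1.0], [0.473, -0.881, 0.003]]
ft_force: [-12.3, -0.7, 14.5]
finger_gap: 0.331
```

The stop is reached: 12 N with no further travel. I'll ease the command back a little and release.

Request:
jog_arm --deltas '[-0.9,-0.9,0,0,0,0,1,0,0,0,0,0,0,1]'

```text
t: 12.85
ee_pos: [0.5836, 0.0052, 0.0446]
tool_rot: [[0.881, 0.474, -0.008], [0.005, 0.007, 1.0], [0.474, -0.881, 0.004]]
ft_force: [-7.1, 0.9, 7.8]
finger_gap: 0.328
```

Request:
jog_arm --deltas '[0,0,0,0,0,0,0.5,0,0,0,0,0,0,0.5,0,0,0,0,0,0,0.5]'

```text
t: 13.15
ee_pos: [0.5859, 0.003, 0.044]
tool_rot: [[0.88, 0.475, -0.003], [0.002, 0.003, 1.0], [0.475, -0.88, 0.002]]
ft_force: [-0.8, -0.8, -0.5]
finger_gap: 0.499
```

```bash
python3 - <<'E'
from z import *
s=get_state(); print(s["t"],s["ee_pos"],s["ft_force"],s["finger_gap"])
c=zoom("side","s8",215,150,80,8,75)
c=snap("wrist","w8"); pickle.dump(c,open("pics/w8.pkl","wb")); cv2.imwrite("pics/w8b.png",cv2.resize(c["frame"][150:300,180:330,::-1],(600,600),interpolation=cv2.INTER_CUBIC))
print([w(c,d["position"]) for d in place_of("housing_bare","wrist")])
E
```

```text
13.15 [0.5859 0.003  0.044 ] [-0.8185 -0.7985 -0.4528] 0.4994856591563073
[array([0.5884, 0.0041, 0.0131])]
```

View pics/s8z.png

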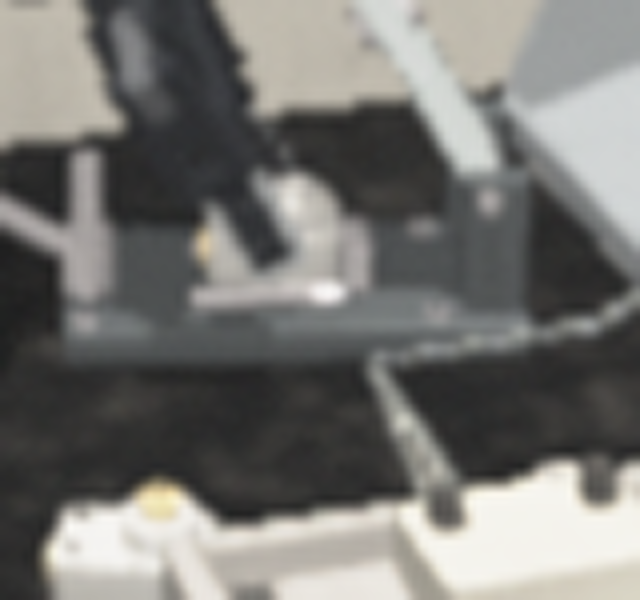

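View pics/w8b.png

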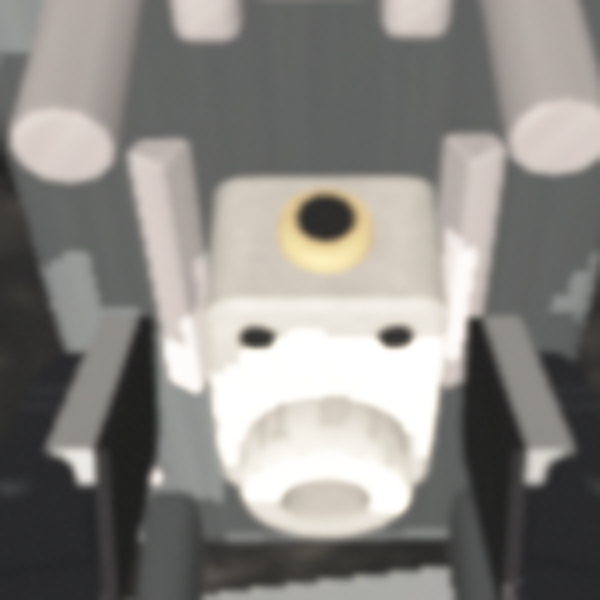

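Seated: the wrist view shows the housing between the rails with its rear edges at 213/438 inside the rails at 200/443. Both pads are clear, and the side view shows it flat against the stop. Withdrawing along the fingers.

Request:
jog_arm --deltas '[0,-10,0.5,0,0,0,0.5,0,-15,0,0,0,0,0.5,0,-20,0,0,0,0,0.5,-4,-25,0,0,0,0,0.5,-6,-25,0,0,0,0,0.5]'

```text
t: 13.8
ee_pos: [0.5308, 0.0039, 0.1243]
tool_rot: [[0.88, 0.476, -0.005], [0.003, 0.004, 1.0], [0.476, -0.88, 0.002]]
ft_force: [0.6, 0.3, 0.0]
finger_gap: 0.499
```

```bash
python3 - <<'E'
from z import *
s=get_state(); print(s["t"],s["ee_pos"],s["ft_force"],s["qpos"])
c=zoom("side","s9",200,120,100,7,85)
A=np.array([.50,.004,.30])
plan(A,ori(-1.57,0.0),13,1)
c=snap("wrist","w9"); pickle.dump(c,open("pics/w9.pkl","wb"));cv2.imwrite("pics/w9b.png",cv2.resize(c["frame"][:,:,::-1],(768,576)))
for q in ("nest","knob","bolt_pivot","leaf_nose","housing_bare"):
  print(q,[(round(d["score"],2),w(c,d["position"])) for d in place_of(q,"wrist")])
E
```

```text
13.8 [0.5308 0.0039 0.1243] [0.6439 0.3061 0.0191] [ 0.6031  0.7497 -1.0289  2.2769  1.8242  0.6907 -0.2185]
[4.4, -12.8, -0.0, -0.03, 0.119, 0.03, 1]
[4.0, -12.9, 0.1, -0.03, 0.119, 0.03, 1]
[3.6, -13.0, 0.1, -0.03, 0.119, 0.03, 1]
[3.2, -13.1, 0.2, -0.03, 0.119, 0.03, 1]
[2.8, -13.2, 0.1, -0.03, 0.119, 0.03, 1]

[2.4, -13.3, 0.0, -0.03, 0.119, 0.03, 1]
[2.0, -13.4, -0.1, -0.03, 0.119, 0.03, 1]
[1.6, -13.4, -0.3, -0.03, 0.119, 0.03, 1]
[1.3, -13.5, -0.5, -0.03, 0.119, 0.03, 1]
[1.0, -13.5, -0.8, -0.03, 0.119, 0.03, 1]

[0.7, -13.5, -1.1, -0.03, 0.119, 0.03, 1]
[0.4, -13.4, -1.4, -0.03, 0.119, 0.03, 1]
[0.2, -13.4, -1.8, -0.03, 0.119, 0.03, 1]
nest [(0.17, array([0.4912, 0.0039, 0.0453]))]
knob []
bolt_pivot [(0.77, array([0.5269, 0.0026, 0.0172])), (0.17, array([0.6628, 0.0049, 0.0578]))]
leaf_nose []
housing_bare [(0.74, array([0.5925, 0.0044, 0.0109]))]
```

View pics/s9z.png

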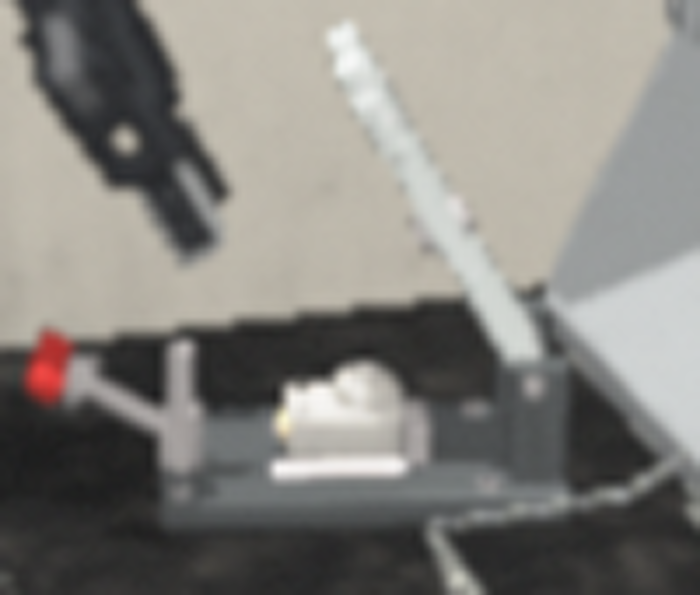

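View pics/w9b.png

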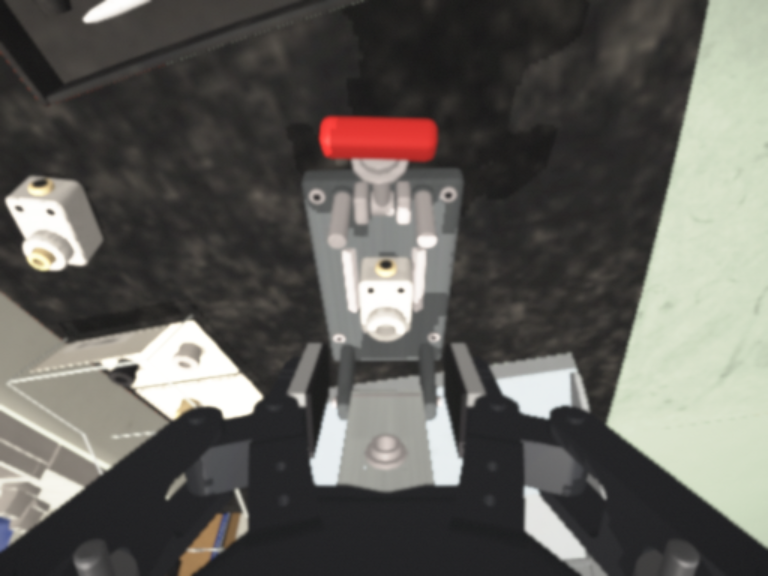

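The housing sits flat in the nest against the stop (side view, stop at (417,430)). The leaf is still up, with its nose at (345,35). Next I'll rise and turn the tool vertical, jaws opening along x.

Request:
jog_arm --deltas '[4.4,-12.8,0,-0.03,0.119,0.03,1,4,-12.9,0.1,-0.03,0.119,0.03,1,3.6,-13,0.1,-0.03,0.119,0.03,1,3.2,-13.1,0.2,-0.03,0.119,0.03,1,2.8,-13.2,0.1,-0.03,0.119,0.03,1]'

```text
t: 14.65
ee_pos: [0.5203, 0.0035, 0.1895]
tool_rot: [[0.767, 0.301, 0.567], [-0.568, -0.093, 0.817], [0.299, -0.949, 0.1]]
ft_force: [-0.3, 0.1, -0.1]
finger_gap: -0.004
```

Request:
jog_arm --deltas '[2.4,-13.3,0,-0.03,0.119,0.03,1,2,-13.4,-0.1,-0.03,0.119,0.03,1,1.6,-13.4,-0.3,-0.03,0.119,0.03,1,1.3,-13.5,-0.5,-0.03,0.119,0.03,1,1,-13.5,-0.8,-0.03,0.119,0.03,1]'

```text
t: 15.15
ee_pos: [0.5096, 0.0029, 0.2562]
tool_rot: [[0.334, 0.098, 0.937], [-0.938, -0.066, 0.341], [0.095, -0.993, 0.07]]
ft_force: [0.5, -0.8, 0.4]
finger_gap: -0.001
```

Request:
jog_arm --deltas '[0.7,-13.5,-1.1,-0.03,0.119,0.03,1,0.4,-13.4,-1.4,-0.03,0.119,0.03,1,0.2,-13.4,-1.8,-0.03,0.119,0.03,1,0,0,0,0,0,0,1]'

```text
t: 15.55
ee_pos: [0.5048, 0.0018, 0.2971]
tool_rot: [[-0.009, 0.0, 1.0], [-1.0, 0.006, -0.009], [-0.006, -1.0, 0.0]]
ft_force: [0.2, 0.1, -0.3]
finger_gap: -0.003
```

```bash
python3 - <<'E'
from h import *
s=get_state(); print(s["t"],s["ee_pos"],s["ft_force"],s["qpos"],s["tool_rot"])
for n in ("top","side"):
  c=capture(n)
  for q in ("leaf_nose","leaf","bush"):
    print(q,[(round(d["score"],2),w(c,d["position"])) for d in place_of(q,n)])
plan(np.array([.655,.004,.28]),ori(-np.pi/2,0),5,1)
E
```

```text
15.55 [0.5048 0.0018 0.2971] [ 0.1984  0.066  -0.286 ] [ 0.6408  0.517  -1.0544  1.7462  0.4808  1.1647 -0.5629] [[-0.0094  0.0002  1.    ]
 [-0.9999  0.0059 -0.0094]
 [-0.0059 -1.      0.0002]]
leaf_nose [(0.91, array([0.5945, 0.0025, 0.1837]))]
leaf [(0.83, array([0.6618, 0.0026, 0.0556]))]
bush [(0.35, array([0.6209, 0.0083, 0.1052]))]
leaf_nose [(0.81, array([0.5959, 0.0014, 0.1822]))]
leaf [(0.72, array([0.6625, 0.0074, 0.0547])), (0.25, array([0.5289, 0.0032, 0.0237]))]
bush [(0.56, array([0.6231, 0.0033, 0.1037]))]
[-0.4, 3.1, 30.5, 0.001, -0.001, -0.001, 1]
[-0.4, 3.1, 30.5, 0.001, -0.001, -0.001, 1]
[-0.4, 3.1, 30.5, 0.001, -0.001, -0.001, 1]
[-0.3, 3.2, 30.5, 0.001, -0.001, -0.001, 1]
[-0.3, 3.2, 30.5, 0.001, -0.001, -0.001, 1]
```

Request:
jog_arm --deltas '[-0.4,3,28,0,0,0,1,-0.4,3,28,0,0,0,1,-0.4,3,28,0,0,0,1,-0.4,3,28,0,0,0,1,-0.4,3,28,0,0,0,1]'

```text
t: 16.45
ee_pos: [0.644, 0.0035, 0.2807]
tool_rot: [[-0.006, -0.002, 1.0], [-1.0, 0.005, -0.006], [-0.005, -1.0, -0.002]]
ft_force: [1.1, 0.7, -0.4]
finger_gap: 0.005
```

Request:
jog_arm --deltas '[0,20,0,0,0,0,1,0,25,0,0,0,0,1,0,25,0,0,0,0,1,0,18,0,0,0,0,1,0,0,0,0,0,0,1]'

```text
t: 16.95
ee_pos: [0.6411, 0.0032, 0.1899]
tool_rot: [[-0.006, -0.008, 1.0], [-1.0, 0.004, -0.006], [-0.004, -1.0, -0.008]]
ft_force: [0.1, 0.2, 0.2]
finger_gap: -0.002
```

```bash
python3 - <<'E'
from z import *
s=get_state(); print(s["t"],s["ee_pos"],s["ft_force"],s["qpos"])
c=zoom("side","s10",200,100,110,6,95)
H=np.array([.6648,.057])
for a in (1.04,.9,.75,.6,.45,.3,.15,0): print(a,H+.125*np.array([-np.cos(a),np.sin(a)])+.005*np.array([np.sin(a),np.cos(a)])+[.014,.019])
E
```

```text
16.95 [0.6411 0.0032 0.1899] [0.0961 0.2297 0.2444] [ 0.4347  0.8161 -0.9007  1.5018  0.6657  1.1596 -0.5932]
1.04 [0.6198 0.1863]
0.9 [0.605 0.177]
0.75 [0.5907 0.1649]
0.6 [0.5785 0.1507]
0.45 [0.5684 0.1349]
0.3 [0.5609 0.1177]
0.15 [0.556  0.0996]
0 [0.5538 0.081 ]
```

View pics/s10z.png

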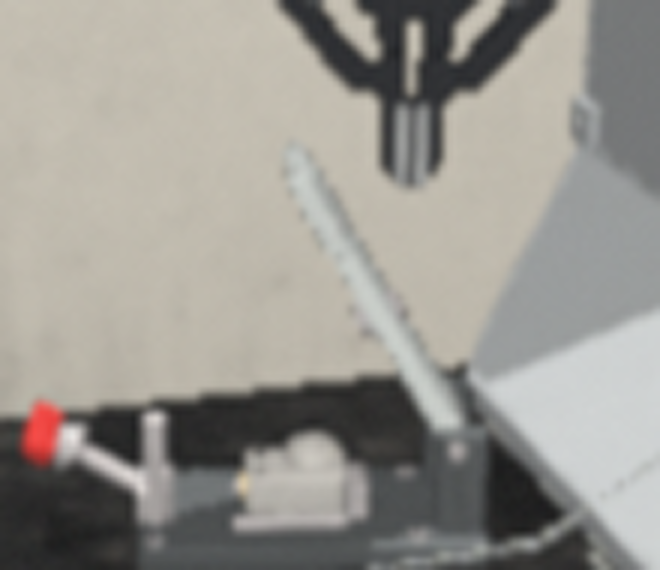

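The closed fingers at (412,140) stand behind the leaf, nose at (295,155). I'll sweep it down along its arc.

Request:
jog_arm --deltas '[0,2,-10,0,0,0,1,0,2,-11,0,0,0,1,0,4.6,-7.5,0,0,0,1,0,4.6,-7.5,0,0,0,1,0,6,-7,0,0,0,1]'

```text
t: 17.5
ee_pos: [0.6013, 0.0049, 0.1758]
tool_rot: [[-0.007, 0.004, 1.0], [-1.0, 0.006, -0.007], [-0.006, -1.0, 0.004]]
ft_force: [2.1, 0.3, 4.1]
finger_gap: -0.001
```

Request:
jog_arm --deltas '[0,6,-7,0,0,0,1,0,7,-6.2,0,0,0,1,0,7,-6,0,0,0,1,0,8,-5,0,0,0,1,0,8,-5,0,0,0,1]'

```text
t: 18.0
ee_pos: [0.5695, 0.0046, 0.1372]
tool_rot: [[-0.007, -0.004, 1.0], [-1.0, 0.004, -0.007], [-0.004, -1.0, -0.004]]
ft_force: [0.0, -0.8, 2.1]
finger_gap: -0.004
```

```bash
python3 - <<'E'
from z import *
s=get_state(); print(s["t"],s["ee_pos"],s["ft_force"],s["qpos"])
c=zoom("side","s11",200,100,110,6,95)
E
```

```text
18.0 [0.5695 0.0046 0.1372] [ 0.0202 -0.7812  2.0684] [ 0.4726  0.7828 -0.8787  1.7703  0.7239  0.9499 -0.7183]
```

View pics/s11z.png

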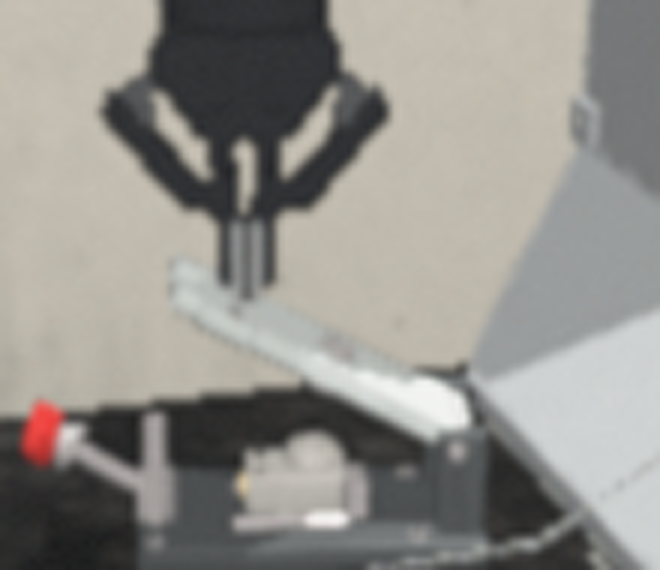

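Working well: the leaf is at about 0.45 rad and the fingers are on its nose at (245,295).

Request:
jog_arm --deltas '[0,8.5,-4,0,0,0,1,0,8.5,-3.5,0,0,0,1,0,9,-3,0,0,0,1,0,9,-2.5,0,0,0,1,0,6,-1,0,0,0,1]'

```text
t: 18.55
ee_pos: [0.5555, 0.0047, 0.0959]
tool_rot: [[-0.007, -0.004, 1.0], [-1.0, 0.004, -0.007], [-0.004, -1.0, -0.004]]
ft_force: [-0.9, -1.3, 3.3]
finger_gap: -0.001
```

Request:
jog_arm --deltas '[0,5,-0.5,0,0,0,1,0,3,0,0,0,0,1,0,0,0,0,0,0,1]'

```text
t: 18.85
ee_pos: [0.556, 0.0054, 0.0886]
tool_rot: [[-0.007, -0.002, 1.0], [-1.0, 0.006, -0.007], [-0.006, -1.0, -0.002]]
ft_force: [-0.3, 0.7, 0.7]
finger_gap: 0.0
```

Request:
jog_arm --deltas '[0,2,0,0,0,0,1,0,1,0,0,0,0,1,0,0,0,0,0,0,1]'

```text
t: 19.15
ee_pos: [0.5564, 0.0055, 0.0864]
tool_rot: [[-0.007, -0.001, 1.0], [-1.0, 0.006, -0.007], [-0.006, -1.0, -0.001]]
ft_force: [0.1, -0.3, 1.2]
finger_gap: -0.0
```

Request:
jog_arm --deltas '[0,1,0,0,0,0,1,0,1,0,0,0,0,1,0,0,0,0,0,0,1]'

```text
t: 19.45
ee_pos: [0.5562, 0.0054, 0.0843]
tool_rot: [[-0.007, -0.001, 1.0], [-1.0, 0.006, -0.007], [-0.006, -1.0, -0.001]]
ft_force: [-0.2, 0.5, 1.0]
finger_gap: 0.002
```

Request:
jog_arm --deltas '[0,1,0,0,0,0,1,0,1,0,0,0,0,1,0,0,0,0,0,0,1]'

```text
t: 19.75
ee_pos: [0.5561, 0.0054, 0.0825]
tool_rot: [[-0.007, -0.001, 1.0], [-1.0, 0.005, -0.007], [-0.005, -1.0, -0.002]]
ft_force: [0.1, 1.0, 4.0]
finger_gap: -0.001
```

Request:
jog_arm --deltas '[0,1,0,0,0,0,1,0,1,0,0,0,0,1,0,0,0,0,0,0,1]'

```text
t: 20.05
ee_pos: [0.556, 0.0055, 0.0814]
tool_rot: [[-0.007, -0.001, 1.0], [-1.0, 0.004, -0.007], [-0.004, -1.0, -0.001]]
ft_force: [-2.0, -0.4, 9.5]
finger_gap: 0.003
```

Request:
jog_arm --deltas '[0,1,0,0,0,0,1,0,0,0,0,0,0,1]'

```text
t: 20.25
ee_pos: [0.556, 0.0055, 0.0811]
tool_rot: [[-0.007, -0.001, 1.0], [-1.0, 0.004, -0.007], [-0.004, -1.0, -0.001]]
ft_force: [-3.3, 0.1, 14.5]
finger_gap: 0.001
```

Request:
jog_arm --deltas '[0,1,0,0,0,0,1,0,0,0,0,0,0,1]'

```text
t: 20.45
ee_pos: [0.556, 0.0055, 0.081]
tool_rot: [[-0.007, -0.001, 1.0], [-1.0, 0.003, -0.007], [-0.003, -1.0, -0.001]]
ft_force: [-4.9, -0.8, 19.3]
finger_gap: 0.0
```

The leaf bottoms at tip height 62 mm with 19 N, just as computed, so it is fully down. Now I'll rise and go round to the robot's side of the knob, checking the scene on the way.

Request:
jog_arm --deltas '[0,-10,0,0,0,0,1,0,-20,0,0,0,0,1,0,-25,0,0,0,0,1,0,-25,0,0,0,0,1]'

```text
t: 20.85
ee_pos: [0.5555, 0.0039, 0.1583]
tool_rot: [[-0.007, -0.004, 1.0], [-1.0, 0.004, -0.007], [-0.004, -1.0, -0.004]]
ft_force: [0.8, -0.4, -0.0]
finger_gap: -0.003
```

```bash
python3 - <<'E'
from z import *
s=get_state(); print(s["t"],s["ee_pos"],s["ft_force"],s["qpos"])
c=zoom("side","s12",200,130,90,7,80)
for q in ("leaf_nose","knob","bolt_pivot"):
    print(q,[(round(d["score"],2),w(c,d["position"])) for d in place_of(q,"side")])
c=capture("top")
for p in ((160,270),(160,264),(150,280)): print(ray(c,p,.03))
E
```

```text
20.85 [0.5555 0.0039 0.1583] [ 0.848  -0.4127 -0.0291] [ 0.4963  0.7411 -0.9044  1.7901  0.6937  0.9673 -0.7069]
leaf_nose [(0.69, array([ 0.5216, -0.0001,  0.0667]))]
knob [(0.65, array([0.4889, 0.0008, 0.0485]))]
bolt_pivot [(0.61, array([0.527 , 0.0025, 0.0231])), (0.26, array([ 0.5177, -0.0008,  0.0667]))]
[0.4026 0.0198 0.03  ]
[0.4172 0.02   0.03  ]
[0.378  0.0446 0.03  ]
```

View pics/s12z.png

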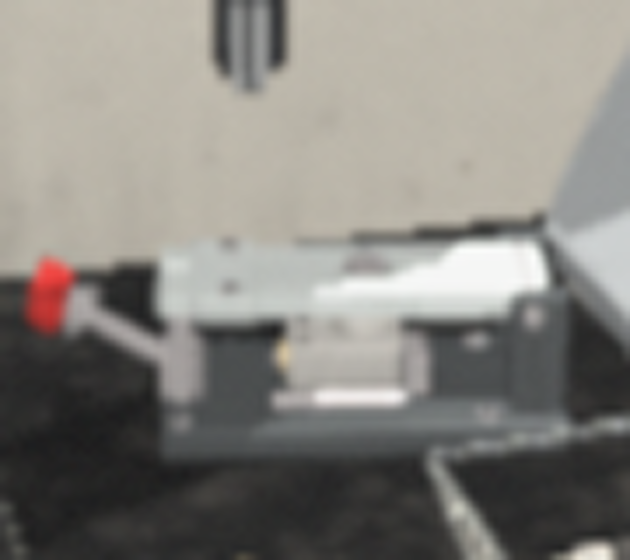

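The leaf is level over the housing, the bolt still leans at about 1 rad with the knob at (50,295), and the housing is undisturbed. Going to the robot's side of the knob.

Request:
jog_arm --deltas '[0,0,-28,0,0,0,1,0,0,-28,0,0,0,1,0,0,-28,0,0,0,1,0,0,-28,0,0,0,1,0,0,0,0,0,0,1]'

```text
t: 21.6
ee_pos: [0.439, 0.0046, 0.1569]
tool_rot: [[-0.004, -0.009, 1.0], [-1.0, 0.002, -0.004], [-0.002, -1.0, -0.009]]
ft_force: [0.6, -0.5, -0.6]
finger_gap: -0.0
```

Request:
jog_arm --deltas '[0,25,0,0,0,0,1,0,25,0,0,0,0,1,0,25,0,0,0,0,1,0,17,0,0,0,0,1,0,0,0,0,0,0,1]'

```text
t: 22.1
ee_pos: [0.4426, 0.0055, 0.0639]
tool_rot: [[-0.007, -0.008, 1.0], [-1.0, 0.004, -0.007], [-0.004, -1.0, -0.008]]
ft_force: [-0.4, 0.4, 0.6]
finger_gap: -0.006
```

```bash
python3 - <<'E'
from z import *
s=get_state(); print(s["t"],s["ee_pos"],s["tool_rot"],s["ft_force"],s["qpos"])
c=zoom("side","s13",180,130,90,7,80)
E
```

```text
22.1 [0.4426 0.0055 0.0639] [[-0.0066 -0.0076  0.9999]
 [-1.      0.0044 -0.0066]
 [-0.0044 -1.     -0.0076]] [-0.4382  0.3861  0.6237] [ 0.4317  0.7398 -0.7458  2.1668  0.9256  0.6019 -1.0079]
```

View pics/s13z.png

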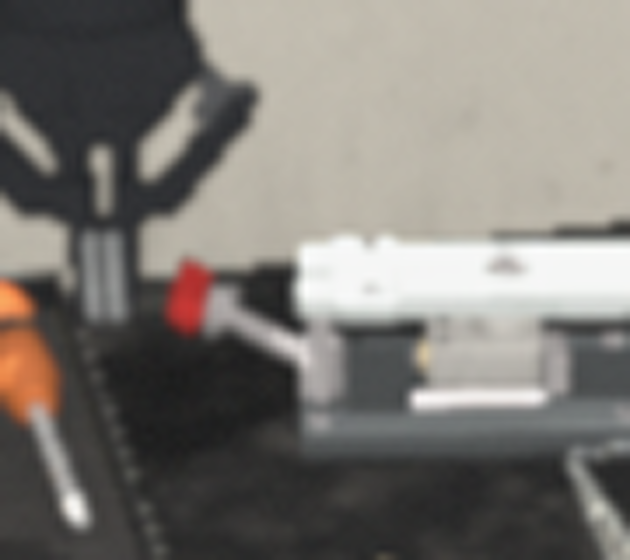

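The fingers at (105,275) stand a little short of the knob at (190,300). Pushing forward while rising.

Request:
jog_arm --deltas '[1,0,6,0,0,0,1,1,0,6,0,0,0,1,0,-1,6,0,0,0,1,0,-2,6,0,0,0,1,0,-2,5,0,0,0,1]'

```text
t: 22.65
ee_pos: [0.4601, 0.004, 0.0704]
tool_rot: [[-0.005, -0.027, 1.0], [-1.0, 0.001, -0.005], [-0.0, -1.0, -0.027]]
ft_force: [-25.8, 4.2, 15.2]
finger_gap: 0.002
```

Request:
jog_arm --deltas '[0,-3,5,0,0,0,1,0,-3,5,0,0,0,1,0,-3,5,0,0,0,1,0,-4,4,0,0,0,1,0,0,0,0,0,0,1]'

```text
t: 23.15
ee_pos: [0.4769, 0.005, 0.0859]
tool_rot: [[-0.003, -0.03, 1.0], [-1.0, -0.002, -0.003], [0.002, -1.0, -0.03]]
ft_force: [-30.7, 1.4, 38.2]
finger_gap: -0.003
```

```bash
python3 - <<'E'
from z import *
s=get_state(); print(s["t"],s["ee_pos"],s["ft_force"],s["qpos"])
c=zoom("side","s14",180,130,90,7,80)
E
```

```text
23.15 [0.4769 0.005  0.0859] [-30.7017   1.4115  38.2006] [ 0.465   0.7547 -0.8158  2.0437  0.8212  0.7433 -0.8833]
```

View pics/s14z.png

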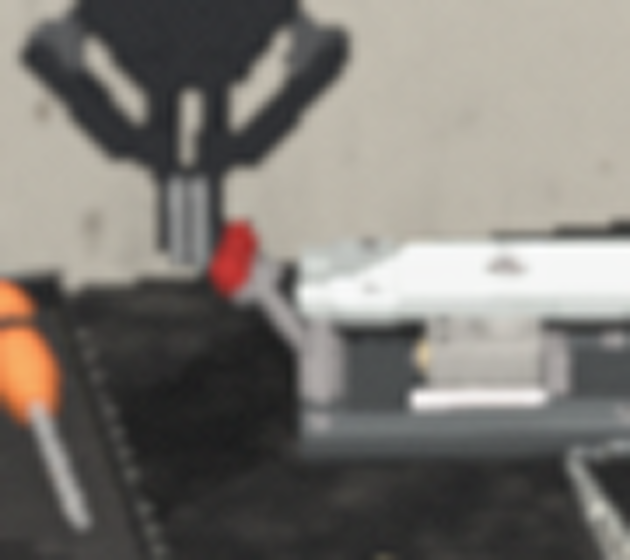

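The bolt has come up to about 0.65 rad, but the fingertip is now bearing on the end face of the T-bar, around (222,250), and the push there goes to no use. I'll back off and get lower, under its robot-side face.

Request:
jog_arm --deltas '[0,0,-15,0,0,0,1,0,0,-14,0,0,0,1,0,12,0,0,0,0,1,0,12,0,0,0,0,1,0,0,0,0,0,0,1]'

```text
t: 23.7
ee_pos: [0.4632, 0.0034, 0.0602]
tool_rot: [[-0.007, -0.002, 1.0], [-1.0, 0.005, -0.007], [-0.005, -1.0, -0.002]]
ft_force: [-0.5, 0.7, 0.6]
finger_gap: 0.0
```

```bash
python3 - <<'E'
from z import *
s=get_state(); print(s["t"],s["ee_pos"],s["ft_force"])
c=zoom("side","s15",180,130,90,7,80)
print([w(c,d["position"]) for d in place_of("knob","side")])
E
```

```text
23.7 [0.4632 0.0034 0.0602] [-0.4882  0.7     0.6496]
[array([0.4976, 0.0005, 0.059 ])]
```

View pics/s15z.png

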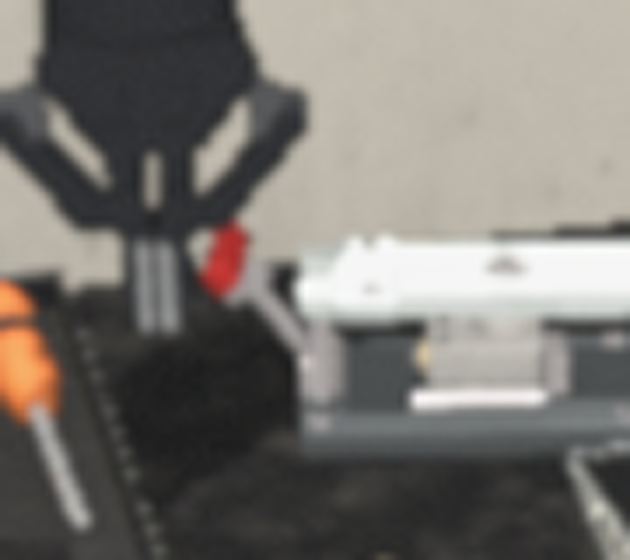

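Request:
jog_arm --deltas '[0,-7,0,0,0,0,1,0,-7,3,0,0,0,1,0,0,3,0,0,0,1,0,0,3,0,0,0,1]'

```text
t: 24.2
ee_pos: [0.4702, 0.0038, 0.0747]
tool_rot: [[-0.007, -0.005, 1.0], [-1.0, 0.004, -0.007], [-0.004, -1.0, -0.005]]
ft_force: [-4.4, 0.0, 3.3]
finger_gap: 0.003
```

Request:
jog_arm --deltas '[0,0,4,0,0,0,1,0,0,4,0,0,0,1,0,0,0,0,0,0,1]'

```text
t: 24.5
ee_pos: [0.4806, 0.0038, 0.0744]
tool_rot: [[-0.007, -0.001, 1.0], [-1.0, 0.005, -0.007], [-0.005, -1.0, -0.001]]
ft_force: [-2.6, -0.2, 1.6]
finger_gap: -0.0
```

Now it swings with about 3 N. Continuing and rising.

Request:
jog_arm --deltas '[0,-2,3,0,0,0,1,0,-3,3,0,0,0,1,0,-3,3,0,0,0,1,0,0,0,0,0,0,1]'

```text
t: 24.9
ee_pos: [0.4902, 0.0035, 0.0828]
tool_rot: [[-0.008, 0.0, 1.0], [-1.0, 0.005, -0.008], [-0.005, -1.0, 0.0]]
ft_force: [-0.1, 0.1, -0.3]
finger_gap: 0.002
```

```bash
python3 - <<'E'
from z import *
s=get_state(); print(s["t"],s["ee_pos"],s["ft_force"])
c=zoom("side","s16",180,130,90,7,80)
print([w(c,d["position"]) for d in place_of("knob","side")])
E
```

```text
24.9 [0.4902 0.0035 0.0828] [-0.0989  0.0785 -0.2724]
[array([0.5143, 0.0017, 0.0666])]
```

View pics/s16z.png

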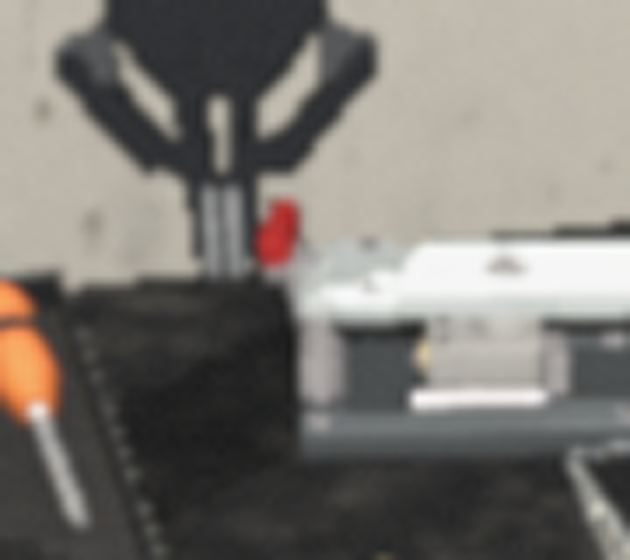

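θ is now about 0.25, with the knob at (278,232) over the nose. Pushing it to the end.

Request:
jog_arm --deltas '[0,-3,3,0,0,0,1,0,-3,3,0,0,0,1,0,-1,3,0,0,0,1,0,0,3,0,0,0,1,0,0,0,0,0,0,1]'

```text
t: 25.5
ee_pos: [0.5017, 0.0037, 0.0895]
tool_rot: [[-0.007, -0.001, 1.0], [-1.0, 0.005, -0.007], [-0.005, -1.0, -0.001]]
ft_force: [-0.2, 1.3, -0.0]
finger_gap: -0.003
```

Request:
jog_arm --deltas '[0,0,2,0,0,0,1,0,0,2,0,0,0,1,0,0,0,0,0,0,1]'

```text
t: 25.8
ee_pos: [0.5053, 0.0036, 0.0894]
tool_rot: [[-0.007, -0.001, 1.0], [-1.0, 0.005, -0.007], [-0.005, -1.0, -0.001]]
ft_force: [-0.6, 0.0, 0.1]
finger_gap: -0.002
```

```bash
python3 - <<'E'
from z import *
s=get_state(); print(s["t"],s["ee_pos"],s["ft_force"])
c=zoom("side","s17",180,130,90,7,80)
for q in("knob","leaf_nose"):print([w(c,d["position"]) for d in place_of(q,"side")])
E
```

```text
25.8 [0.5053 0.0036 0.0894] [-0.5647  0.0361  0.1047]
[array([0.5279, 0.0008, 0.0666])]
[array([0.5212, 0.0015, 0.0646])]
```

View pics/s17z.png

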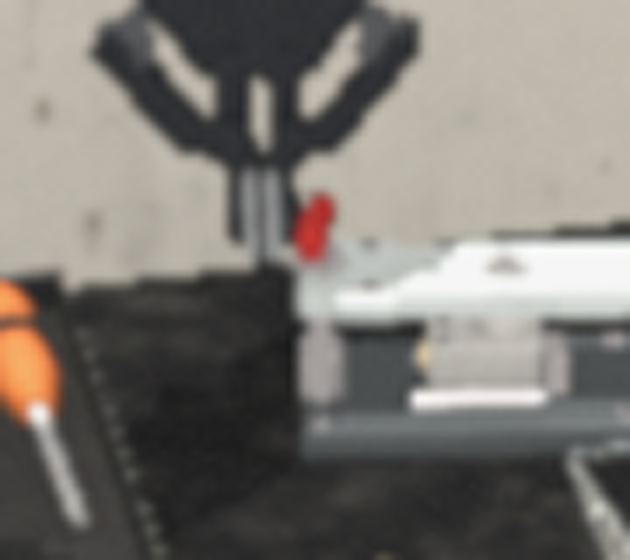

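Request:
jog_arm --deltas '[0,0,1.5,0,0,0,1,0,0,0,0,0,0,1]'

```text
t: 26.15
ee_pos: [0.5061, 0.0035, 0.0892]
tool_rot: [[-0.007, -0.003, 1.0], [-1.0, 0.005, -0.007], [-0.005, -1.0, -0.003]]
ft_force: [-1.5, -0.0, 0.9]
finger_gap: 0.002
```

Request:
jog_arm --deltas '[0,0,1.5,0,0,0,1,0,0,0,0,0,0,1]'

```text
t: 26.35
ee_pos: [0.5064, 0.0035, 0.0891]
tool_rot: [[-0.007, -0.005, 1.0], [-1.0, 0.004, -0.007], [-0.004, -1.0, -0.005]]
ft_force: [-4.8, 0.9, 3.4]
finger_gap: 0.001
```

Request:
jog_arm --deltas '[0,0,1.5,0,0,0,1,0,0,0,0,0,0,1]'

```text
t: 26.55
ee_pos: [0.5067, 0.0034, 0.089]
tool_rot: [[-0.006, -0.008, 1.0], [-1.0, 0.004, -0.006], [-0.003, -1.0, -0.008]]
ft_force: [-6.9, 0.5, 5.5]
finger_gap: -0.002
```

Request:
jog_arm --deltas '[0,0,1.5,0,0,0,1,0,0,1,0,0,0,1,0,0,0,0,0,0,1]'

```text
t: 26.85
ee_pos: [0.5071, 0.0034, 0.0888]
tool_rot: [[-0.006, -0.012, 1.0], [-1.0, 0.003, -0.006], [-0.002, -1.0, -0.012]]
ft_force: [-10.9, 0.7, 8.1]
finger_gap: -0.002
```

```bash
python3 - <<'E'
from z import *
s=get_state(); print(s["t"],s["ee_pos"],s["ft_force"],s["moment"])
c=zoom("side","s18",205,140,60,10,55)
for q in("knob",):print([w(c,d["position"]) for d in place_of(q,"side")])
E
```

```text
26.85 [0.5071 0.0034 0.0888] [-10.8699   0.7102   8.1185] [ 0.0632  2.1904 -0.0374]
[array([0.5281, 0.0038, 0.0671])]
```

View pics/s18z.png

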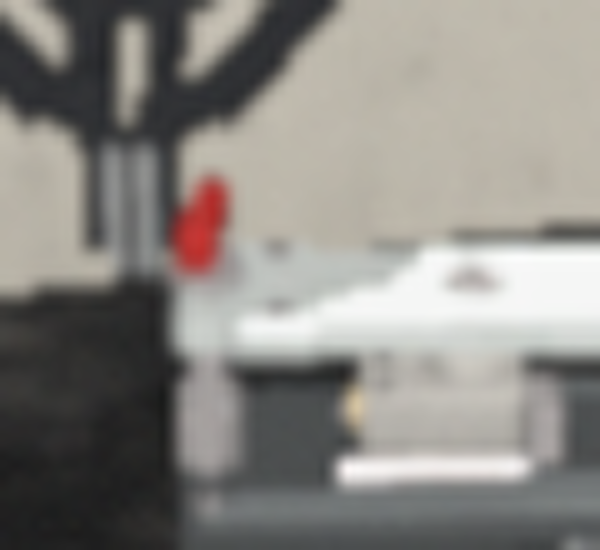

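Travel has ended: 11 N with no motion. Backing off, rising and opening above the knob for a look.

Request:
jog_arm --deltas '[0,0,-20,0,0,0,1,0,-25,-4,0,0,0,1,0,-30,0,0,0,0,0.5,0,-20,20,0,0,0,0.3,0,0,18,0,0,0,0.3]'

```text
t: 27.45
ee_pos: [0.5296, 0.0032, 0.1676]
tool_rot: [[-0.007, 0.007, 1.0], [-1.0, 0.005, -0.007], [-0.006, -1.0, 0.007]]
ft_force: [0.2, 0.4, 0.2]
finger_gap: 0.504
```

Request:
jog_arm --deltas '[0,0,0,0,0,0,0.3,0,0,0,0,0,0,0.3]'

```text
t: 27.65
ee_pos: [0.5261, 0.0027, 0.164]
tool_rot: [[-0.007, -0.002, 1.0], [-1.0, 0.005, -0.007], [-0.005, -1.0, -0.002]]
ft_force: [-0.0, -0.7, -0.3]
finger_gap: 0.698
```

```bash
python3 - <<'E'
from z import *
s=get_state(); print(s["t"],s["ee_pos"],s["tool_rot"],s["ft_force"],s["moment"],s["finger_gap"],s["qpos"])
c=snap("wrist","w19"); pickle.dump(c,open("pics/w19.pkl","wb"));cv2.imwrite("pics/w19b.png",cv2.resize(c["frame"][:,:,::-1],(768,576)))
for q in("knob","leaf_nose","bolt_pivot"):print([(d["score"],w(c,d["position"])) for d in place_of(q,"wrist")])
m=silhouettes("knob","wrist"); print([(d["score"],d["region"].sum()) for d in m])
c=zoom("side","s19",205,140,60,10,55)
E
```

```text
27.65 [0.5261 0.0027 0.164 ] [[-0.0072 -0.0019  1.    ]
 [-1.      0.0049 -0.0072]
 [-0.0049 -1.     -0.0019]] [-0.0093 -0.7177 -0.3122] [-0.0407  0.0261 -0.0383] 0.698217366895639 [ 0.5251  0.697  -0.9193  1.8667  0.6827  0.9306 -0.7227]
[(0.93, array([0.526 , 0.0009, 0.0657])), (0.64, array([ 0.5985,  0.0063, -0.0015])), (0.39, array([0.6062, 0.007 , 0.0432]))]
[(0.69, array([0.5187, 0.0063, 0.0671]))]
[]
[(0.89, np.int64(933)), (0.53, np.int64(15320))]
```

View pics/w19b.png

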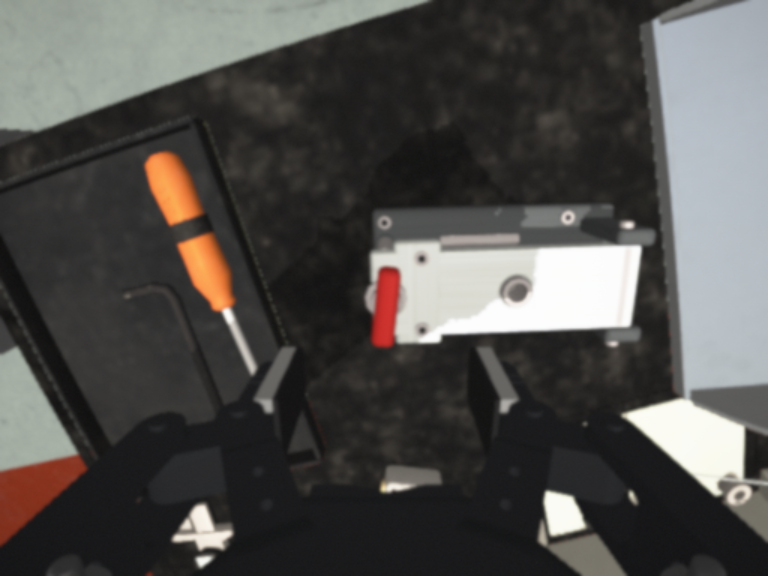

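View pics/s19z.png

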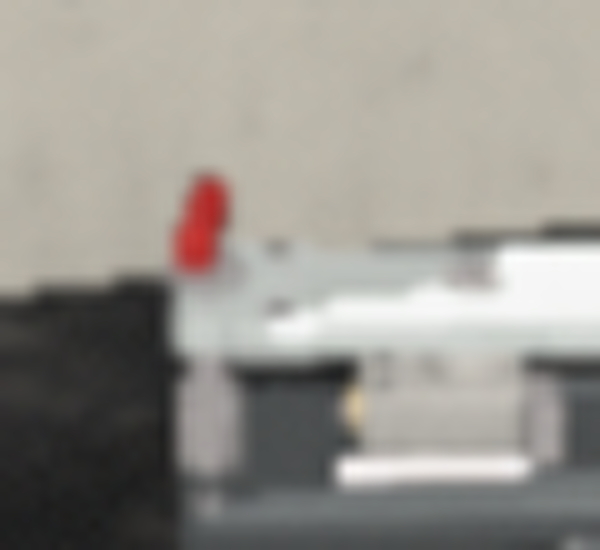

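The bolt is upright in the slot: the red bar in the wrist view runs (390,268) to (383,345), and the leaf is flat. The bar is turned a little. I'll measure it.

```bash
python3 - <<'E'
from z import *
c=pickle.load(open("pics/w19.pkl","rb"))
f=c["frame"].astype(int); m=((f[:,:,0]>120)&(f[:,:,1]<70)&(f[:,:,2]<80)); m[:170]=0;m[240:]=0;m[:,:235]=0;m[:,280:]=0
cnt=max(cv2.findContours(m.astype(np.uint8),0,2)[0],key=cv2.contourArea)
pts=np.array([ray(c,p[0],.089)[:2] for p in cnt])*1000
r=cv2.minAreaRect(pts.astype(np.float32)); print(m.sum(),r,cv2.boxPoints(r))
v,u=np.nonzero(m); P=np.array([ray(c,(a,b),.089)[:2] for a,b in zip(u,v)]); q=P-P.mean(0); w_,V=np.linalg.eigh(q.T@q); print(P.mean(0),V[:,1],np.sqrt(w_/len(q)))
s=get_state(); print(s["t"],s["ee_pos"])
E
```

```text
697 ((526.8840942382812, 5.525350570678711), (41.34064483642578, 11.085927963256836), 85.56983184814453) [[519.761  -14.6551]
 [530.8138 -15.5114]
 [534.0072  25.7058]
 [522.9543  26.5621]]
[0.5271 0.0056] [0.1062 0.9943] [0.0029 0.0119]
27.95 [0.5255 0.003  0.164 ]
```

Request:
jog_arm --deltas '[-0.4,20,0.2,0,0.03,0,0.4,-0.4,20,0.2,0,0.03,0,0.4,-0.4,15,0.2,0,0.03,0,0.5,0,8,0,0,0,0,0.5,0,0,0,0,0,0,0.5]'

```text
t: 28.45
ee_pos: [0.5259, 0.0043, 0.1004]
tool_rot: [[-0.096, -0.004, 0.995], [-0.995, 0.005, -0.096], [-0.004, -1.0, -0.004]]
ft_force: [0.0, 0.4, 0.4]
finger_gap: 0.496
```

```bash
python3 - <<'E'
from z import *
s=get_state(); print(s["t"],s["ee_pos"],s["tool_rot"],s["ft_force"],s["finger_gap"])
c=zoom("side","s20",200,130,70,8,70)
c=snap("wrist","w20"); pickle.dump(c,open("pics/w20.pkl","wb"));cv2.imwrite("pics/w20b.png",cv2.resize(c["frame"][150:300,180:330,::-1],(600,600)))
E
```

```text
28.45 [0.5259 0.0043 0.1004] [[-0.0956 -0.004   0.9954]
 [-0.9954  0.0047 -0.0956]
 [-0.0043 -1.     -0.0044]] [0.0222 0.4099 0.3566] 0.49577435558464394
```

View pics/s20z.png

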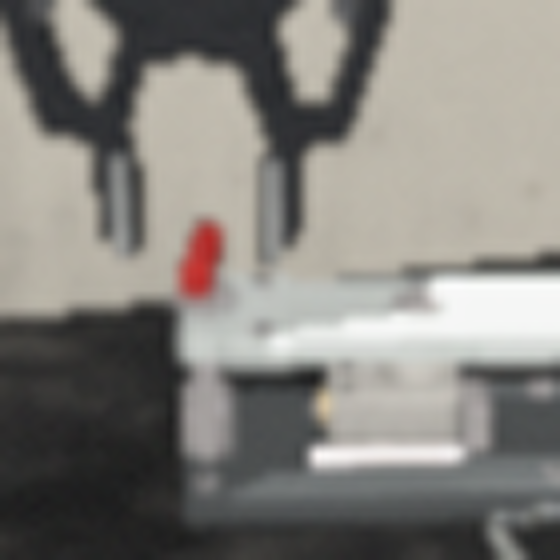

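View pics/w20b.png

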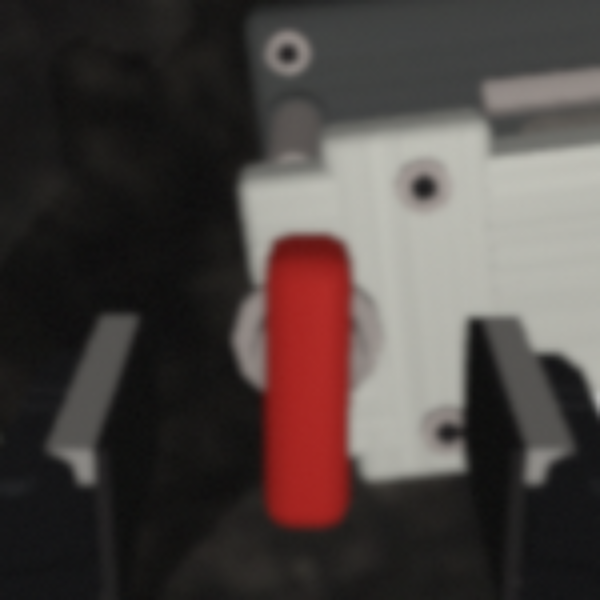

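The bar is parallel to the pads and roughly centred between them. Going down 8 mm and gripping.

Request:
jog_arm --deltas '[0,4,0.5,0,0,0,0.5,0,4,0,0,0,0,0.5,0,0,0,0,0,0,0.75,0,0,0,0,0,0,1,0,0,0,0,0,0,1]'

```text
t: 29.05
ee_pos: [0.5264, 0.0045, 0.0937]
tool_rot: [[-0.097, -0.003, 0.995], [-0.995, 0.004, -0.097], [-0.004, -1.0, -0.004]]
ft_force: [-2.5, -0.4, 3.8]
finger_gap: 0.121
```

Request:
jog_arm --deltas '[0,0,0,0,0,0,1,0,0,0,0,0,0,1,0,0,0,0,0,0,1]'

```text
t: 29.35
ee_pos: [0.5263, 0.0045, 0.0936]
tool_rot: [[-0.097, -0.003, 0.995], [-0.995, 0.004, -0.097], [-0.004, -1.0, -0.004]]
ft_force: [-3.4, -0.2, 5.8]
finger_gap: 0.119
```

```bash
python3 - <<'E'
from z import *
s=get_state(); print(s["t"],s["ee_pos"],s["tool_rot"],s["ft_force"],s["moment"],s["finger_gap"],s["qpos"])
c=zoom("side","s21",200,130,70,8,70)
E
```

```text
29.35 [0.5263 0.0045 0.0936] [[-0.0967 -0.0033  0.9953]
 [-0.9953  0.0043 -0.0967]
 [-0.004  -1.     -0.0037]] [-3.4071 -0.1908  5.8041] [-0.1087  0.7781 -0.1227] 0.11884087686801663 [ 0.4497  0.7778 -0.8019  1.9253  0.7834  0.7877 -0.8957]
```

View pics/s21z.png

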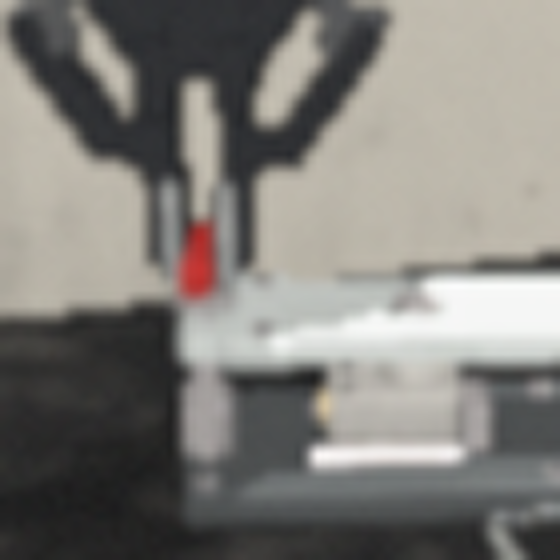

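Gripped (gap 10 to 12 mm). Screwing clockwise, which is + about the tool's y, descending 0.25 mm per 0.1 rad.

Request:
jog_arm --deltas '[0,0,0,0,0.1,0,1,0,0,0,0,0.1,0,1,0,0.2,0,0,0.1,0,1,0,0.2,0,0,0.1,0,1,0,0,0,0,0,0,1]'

```text
t: 29.9
ee_pos: [0.5269, 0.0043, 0.0928]
tool_rot: [[-0.476, -0.002, 0.879], [-0.879, 0.004, -0.476], [-0.003, -1.0, -0.004]]
ft_force: [-1.4, 0.4, 1.1]
finger_gap: 0.12
```

```bash
cat > st.py <<'E'
from h import *
s=get_state(); R=s["tool_rot"]; print(s["t"],s["ee_pos"],"F",s["ft_force"],"M",s["moment"],"gap",round(s["finger_gap"],3),"yawz",round(float(np.arctan2(R[1,2],R[0,2])),3),"q",s["qpos"])
E
python3 st.py
```

```text
29.9 [0.5269 0.0043 0.0928] F [-1.4013  0.3998  1.0637] M [-0.046   0.3547 -0.045 ] gap 0.12 yawz -0.497 q [ 0.392   0.7439 -0.6966  1.9268  0.7002  0.7317 -1.217 ]
```

Request:
jog_arm --deltas '[0,0.3,0,0,0.1,0,1,0,0.2,0,0,0.1,0,1,0,0.3,0,0,0.1,0,1,0,0.2,0,0,0.1,0,1,0,0,0,0,0,0,1]'

```text
t: 30.4
ee_pos: [0.5274, 0.0039, 0.0918]
tool_rot: [[-0.78, -0.001, 0.625], [-0.625, 0.004, -0.78], [-0.001, -1.0, -0.004]]
ft_force: [-0.4, 0.2, -0.4]
finger_gap: 0.122
```

```bash
python3 st.py
```

```text
30.4 [0.5274 0.0039 0.0918] F [-0.393   0.1853 -0.3762] M [-0.3486  0.2126 -0.0968] gap 0.122 yawz -0.895 q [ 0.3294  0.7157 -0.5885  1.9287  0.6086  0.682  -1.5283]
```

Request:
jog_arm --deltas '[0,0.3,0,0,0.1,0,1,0,0.2,0,0,0.1,0,1,0,0,0,0,0,0,1]'

```text
t: 30.7
ee_pos: [0.5275, 0.0037, 0.0914]
tool_rot: [[-0.889, -0.001, 0.459], [-0.459, 0.004, -0.889], [-0.001, -1.0, -0.004]]
ft_force: [-0.0, -1.2, 0.5]
finger_gap: 0.122
```

```bash
python3 st.py
```

```text
30.7 [0.5275 0.0037 0.0914] F [-0.0264 -1.205   0.5273] M [-0.4617 -0.0111 -0.1099] gap 0.122 yawz -1.094 q [ 0.2966  0.7034 -0.5336  1.9297  0.5593  0.6601 -1.6803]
```

Request:
jog_arm --deltas '[0,0.3,0,0,0.1,0,1,0,0.2,0,0,0.1,0,1,0,0,0,0,0,0,1]'

```text
t: 31.0
ee_pos: [0.5276, 0.0034, 0.0909]
tool_rot: [[-0.962, -0.001, 0.273], [-0.273, 0.003, -0.962], [0.0, -1.0, -0.004]]
ft_force: [0.7, -2.9, 2.2]
finger_gap: 0.119
```

```bash
python3 st.py
```

```text
31.0 [0.5276 0.0034 0.0909] F [ 0.7396 -2.9111  2.222 ] M [-0.7396 -0.0527 -0.0457] gap 0.119 yawz -1.294 q [ 0.2628  0.6925 -0.4778  1.9309  0.5077  0.6396 -1.8303]
```

```bash
cat > st2.py <<'E'
from h import *
M=[];F=[];T=[]
for i in range(4):
    capture("wrist"); s=get_state(); M.append(s["moment"]);F.append(s["ft_force"]);T.append(s["tau"][6])
R=s["tool_rot"]; print(s["t"],s["ee_pos"],"F",np.mean(F,0),"M",np.mean(M,0),"Mz",np.array(M)[:,2],"tau7",np.array(T),"gap",round(s["finger_gap"],3),"yawz",round(float(np.arctan2(R[1,2],R[0,2])),3),"q7",s["qpos"][6])
E
python3 st2.py; python3 -c "
from z import *
c=zoom('side','s22',200,130,70,8,70)"
```

```text
31.2 [0.5276 0.0035 0.091 ] F [ 0.5159 -3.6946  1.4361] M [-0.8727 -0.1351 -0.023 ] Mz [-0.0808 -0.093   0.0346  0.0471] tau7 [0.0234 0.0639 0.051  0.0312] gap 0.119 yawz -1.295 q7 -1.8311485714282005
```

View pics/s22z.png

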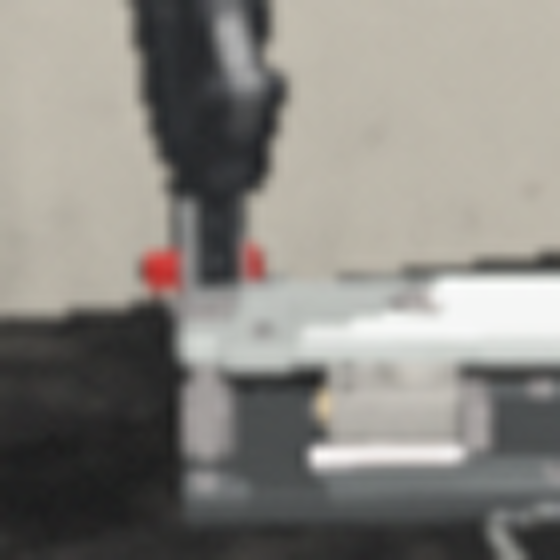

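Request:
jog_arm --deltas '[0,0.2,0.8,0,0.1,0,1,0,0.2,0,0,0.1,0,1,0,0,0,0,0,0,1]'

```text
t: 31.55
ee_pos: [0.5277, 0.0032, 0.0905]
tool_rot: [[-0.997, -0.001, 0.075], [-0.075, 0.004, -0.997], [0.001, -1.0, -0.004]]
ft_force: [-0.2, -3.8, 2.4]
finger_gap: 0.116
```

```bash
python3 st2.py
```

```text
31.75 [0.5276 0.0032 0.0905] F [ 1.3425 -4.1495  1.7727] M [-1.0326 -0.2678 -0.0606] Mz [-0.0432 -0.1086 -0.0285 -0.0624] tau7 [0.0158 0.0673 0.0659 0.0534] gap 0.118 yawz -1.496 q7 -1.9786667749654179
```

Request:
jog_arm --deltas '[0,0.2,0,0,0.1,0,1,0,0.2,0,0,0.1,0,1,0,0,0,0,0,0,1]'

```text
t: 32.05
ee_pos: [0.5276, 0.0029, 0.0901]
tool_rot: [[-0.992, -0.001, -0.126], [0.126, 0.004, -0.992], [0.002, -1.0, -0.004]]
ft_force: [1.4, -4.5, 1.2]
finger_gap: 0.12
```

```bash
python3 st2.py
```

```text
32.25 [0.5276 0.0029 0.0901] F [ 1.1598 -4.8939  1.3614] M [-1.1915 -0.2836 -0.0998] Mz [-0.1048 -0.104  -0.0905 -0.0999] tau7 [0.0423 0.0743 0.0801 0.0802] gap 0.126 yawz -1.696 q7 -2.1251714301505804
```

Request:
jog_arm --deltas '[0,0.2,0.5,0,0.1,0,1,0,0.2,0.5,0,0.1,0,1,0,0,0,0,0,0,1]'

```text
t: 32.55
ee_pos: [0.5275, 0.0025, 0.0896]
tool_rot: [[-0.948, -0.001, -0.319], [0.319, 0.005, -0.948], [0.002, -1.0, -0.004]]
ft_force: [0.8, -3.6, 0.6]
finger_gap: 0.116
```

```bash
python3 st2.py
```

```text
32.75 [0.5275 0.0025 0.0896] F [ 1.8581 -4.0906  0.8475] M [-1.0469 -0.4309 -0.0753] Mz [-0.0646 -0.0842 -0.0941 -0.0583] tau7 [0.0324 0.0673 0.0665 0.0548] gap 0.115 yawz -1.895 q7 -2.2676502886375496
```

Request:
jog_arm --deltas '[0,0.2,0.5,0,0.1,0,1,0,0.2,0,0,0.1,0,1,0,0,0,0,0,0,1]'

```text
t: 33.05
ee_pos: [0.5274, 0.0022, 0.0892]
tool_rot: [[-0.865, -0.001, -0.502], [0.502, 0.005, -0.865], [0.003, -1.0, -0.004]]
ft_force: [1.8, -4.4, -0.4]
finger_gap: 0.121
```

```bash
python3 st2.py; python3 -c "
from z import *
c=zoom('side','s23',200,130,70,8,70)"
```

```text
33.25 [0.5274 0.0022 0.0892] F [ 2.5455 -4.298   0.1352] M [-1.0679 -0.5853 -0.0699] Mz [-0.0758 -0.0974 -0.0743 -0.0321] tau7 [0.0287 0.0678 0.0687 0.0622] gap 0.12 yawz -2.096 q7 -2.4099250871244497
```

View pics/s23z.png

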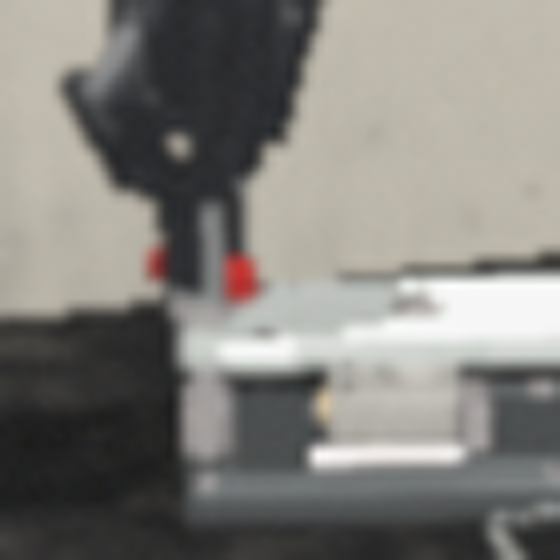

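Two radians done and the torque is still at the free level (about 0.07). Continuing.

Request:
jog_arm --deltas '[0,0.2,0.5,0,0.1,0,1,0,0.2,0.5,0,0.1,0,1,0,0,0,0,0,0,1]'

```text
t: 33.6
ee_pos: [0.5271, 0.0019, 0.0891]
tool_rot: [[-0.749, -0.0, -0.663], [0.663, 0.005, -0.749], [0.004, -1.0, -0.004]]
ft_force: [2.2, -4.5, 0.3]
finger_gap: 0.126
```

```bash
python3 st2.py
```

```text
33.8 [0.5271 0.0018 0.0891] F [ 3.5198 -3.4399  0.7342] M [-0.8051 -0.7672 -0.0366] Mz [-0.0622 -0.0209 -0.0418 -0.0214] tau7 [-0.0073  0.0367  0.0359  0.0266] gap 0.117 yawz -2.295 q7 -2.5494688042144658
```

Request:
jog_arm --deltas '[0,0.2,0,0,0.1,0,1,0,0.2,0,0,0.1,0,1,0,0,0,0,0,0,1]'

```text
t: 34.1
ee_pos: [0.5269, 0.0017, 0.0889]
tool_rot: [[-0.602, -0.001, -0.798], [0.798, 0.005, -0.602], [0.004, -1.0, -0.003]]
ft_force: [2.0, -3.3, 3.9]
finger_gap: 0.122
```

```bash
python3 st2.py
```

```text
34.3 [0.5269 0.0016 0.0889] F [ 2.3948 -2.756   5.1014] M [-0.8032 -0.589  -0.016 ] Mz [-0.0454  0.0143  0.0011 -0.0342] tau7 [-0.0221  0.02    0.0271  0.0118] gap 0.123 yawz -2.495 q7 -2.68874634157547
```

```bash
python3 -c "
from z import *
c=zoom('side','s24',205,140,60,10,55)
for q in('knob','leaf_nose'):print([(d['score'],w(c,d['position'])) for d in place_of(q,'side')])
c=snap('wrist','w24');cv2.imwrite('pics/w24b.png',cv2.resize(c['frame'][150:300,180:330,::-1],(600,600)))
"; python3 st.py
```

```text
[(0.36, array([ 0.5231, -0.0009,  0.0642]))]
[(0.88, array([0.5192, 0.0014, 0.0637])), (0.27, array([0.6027, 0.0027, 0.0457]))]
34.5 [0.5269 0.0017 0.0889] F [ 2.6696 -3.8502  5.4934] M [-0.7507 -0.5808 -0.009 ] gap 0.12 yawz -2.495 q [ 0.0533  0.6535 -0.1443  1.9413  0.1553  0.5575 -2.6888]
```

View pics/s24z.png

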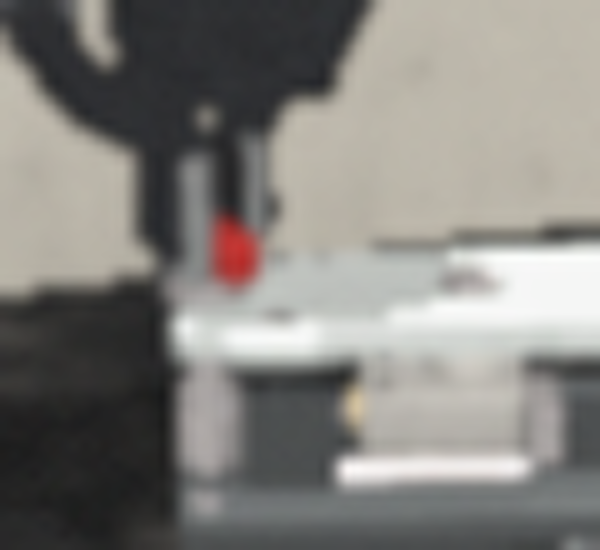

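View pics/w24b.png

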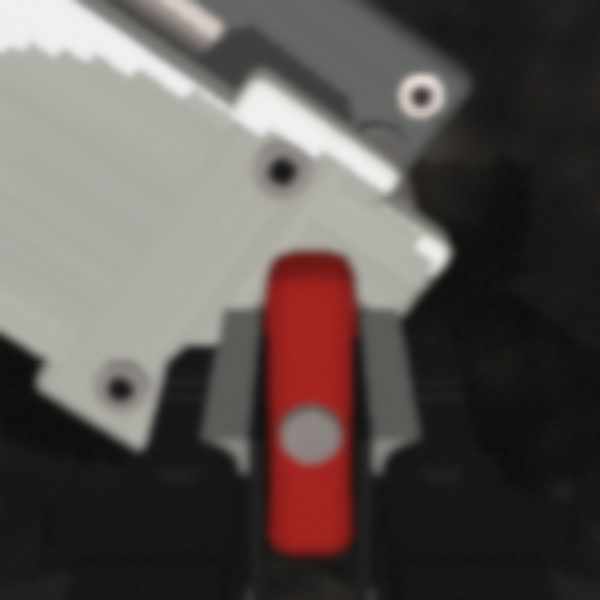

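The knob has come down: the bolt's end now shows through the bar at (310,435), and the washer is about at the leaf. j7 is near its end, so I'll let go, lift, turn back half a turn and regrip.

Request:
jog_arm --deltas '[0,0,0,0,0,0,0.4,0,0,0,0,0,0,0.4,0,-20,0,0,0,0,0.4,0,-10,0,0,-0.1,0,0.4]'

```text
t: 34.9
ee_pos: [0.5246, 0.0029, 0.1181]
tool_rot: [[-0.682, -0.006, -0.732], [0.732, 0.006, -0.682], [0.009, -1.0, 0.0]]
ft_force: [0.9, -0.7, -0.0]
finger_gap: 0.602
```

```bash
python3 st.py; python3 - <<'E'
from z import *
c=snap("wrist","w25"); pickle.dump(c,open("pics/w25.pkl","wb"))
cv2.imwrite("pics/w25b.png",cv2.resize(c["frame"][150:300,180:330,::-1],(600,600)))
c=zoom("side","s25",205,140,60,10,55)
for q in("knob","leaf_nose"):print([(d["score"],w(c,d["position"])) for d in place_of(q,"side")])
E
```

```text
34.9 [0.5246 0.0029 0.1181] F [ 0.9188 -0.6936 -0.0184] M [ 0.018  -0.048  -0.0408] gap 0.602 yawz -2.392 q [ 0.0814  0.608  -0.1884  1.9217  0.1702  0.633  -2.604 ]
[(0.47, array([0.5272, 0.0053, 0.0624]))]
[(0.81, array([ 0.5204, -0.    ,  0.0634]))]
```

View pics/w25b.png

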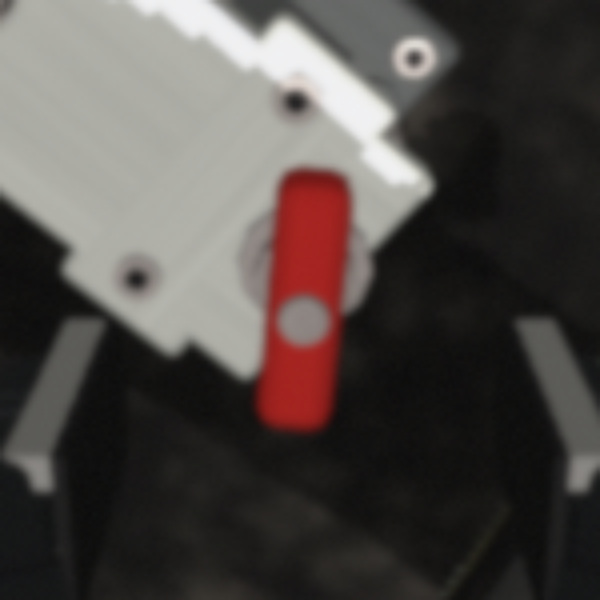

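View pics/s25z.png

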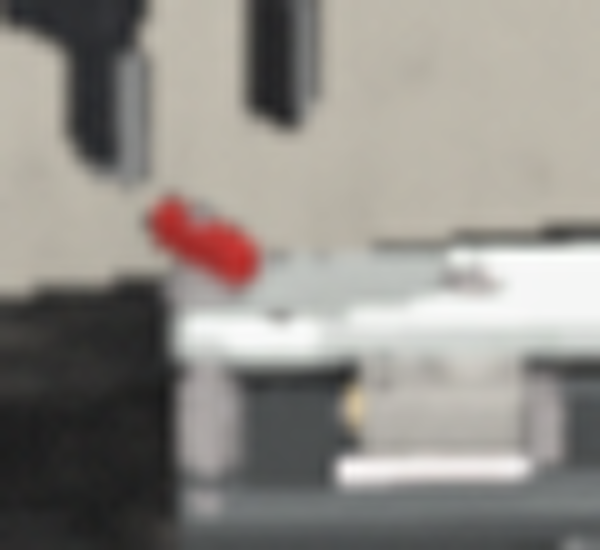

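```bash
python3 - <<'E'
from z import *
c=pickle.load(open("pics/w25.pkl","rb"))
print("bolt tip",ray(c,(180+303/4-.4,150+320/4-.4),.086))
for p in ((317,175),(293,428)): print(ray(c,(180+p[0]/4-.4,150+p[1]/4-.4),.085))
c=pickle.load(open("pics/w19.pkl","rb"))
f=c["frame"]
plan(np.array([.526,.0042,.118]),ori(-np.pi/2+.647,0),21,.4)
E
```

```text
bolt tip [0.5278 0.0035 0.086 ]
[ 0.5418 -0.0146  0.085 ]
[0.5158 0.0188 0.085 ]
[0.0, -0.0, -0.1, 0.001, -0.145, 0.0, 0.4]
[0.0, -0.0, -0.1, 0.001, -0.145, 0.0, 0.4]
[0.0, -0.0, -0.1, 0.001, -0.145, 0.0, 0.4]
[-0.0, -0.0, -0.1, 0.001, -0.145, 0.0, 0.4]
[-0.0, -0.0, -0.1, 0.001, -0.145, 0.0, 0.4]

[-0.0, -0.0, -0.1, 0.001, -0.145, 0.0, 0.4]
[-0.1, -0.0, -0.1, 0.001, -0.145, 0.0, 0.4]
[-0.1, -0.0, -0.1, 0.001, -0.145, 0.0, 0.4]
[-0.1, -0.0, -0.1, 0.001, -0.145, 0.0, 0.4]
[-0.1, -0.0, -0.1, 0.001, -0.145, 0.0, 0.4]

[-0.1, -0.0, -0.1, 0.001, -0.145, 0.0, 0.4]
[-0.1, -0.0, -0.0, 0.001, -0.145, 0.0, 0.4]
[-0.1, -0.0, -0.0, 0.001, -0.145, 0.0, 0.4]
[-0.1, -0.0, -0.0, 0.001, -0.145, 0.0, 0.4]
[-0.1, -0.0, 0.0, 0.001, -0.145, 0.0, 0.4]

[-0.1, -0.0, 0.0, 0.001, -0.145, 0.0, 0.4]
[-0.1, -0.0, 0.0, 0.001, -0.145, 0.0, 0.4]
[-0.1, -0.0, 0.1, 0.001, -0.145, 0.0, 0.4]
[-0.1, -0.0, 0.1, 0.001, -0.145, 0.0, 0.4]
[-0.1, -0.0, 0.1, 0.001, -0.145, 0.0, 0.4]

[-0.1, -0.0, 0.1, 0.001, -0.145, 0.0, 0.4]
```

Request:
jog_arm --deltas '[0,0,0,0,-0.145,0,0.4,0,0,0,0,-0.145,0,0.4,0,0,0,0,-0.145,0,0.4,0,0,0,0,-0.145,0,0.4,0,0,0,0,-0.145,0,0.4]'

```text
t: 35.6
ee_pos: [0.5251, 0.0016, 0.1172]
tool_rot: [[-0.995, -0.006, -0.096], [0.096, 0.005, -0.995], [0.006, -1.0, -0.005]]
ft_force: [-0.0, 0.0, -1.0]
finger_gap: 0.6
```

Request:
jog_arm --deltas '[0,0,0,0,-0.145,0,0.4,0,0,0,0,-0.145,0,0.4,0,0,0,0,-0.145,0,0.4,0,0,0,0,-0.145,0,0.4,0,0,0,0,-0.145,0,0.4]'

```text
t: 36.1
ee_pos: [0.5251, 0.0015, 0.1172]
tool_rot: [[-0.808, -0.006, 0.588], [-0.588, 0.005, -0.808], [0.001, -1.0, -0.008]]
ft_force: [-0.5, 0.2, -0.2]
finger_gap: 0.599
```

Request:
jog_arm --deltas '[0,0,0,0,-0.145,0,0.4,0,0,0,0,-0.145,0,0.4,0,0,0,0,-0.145,0,0.4,0,0,0,0,-0.145,0,0.4,0,0,0,0,-0.145,0,0.4]'

```text
t: 36.6
ee_pos: [0.5251, 0.0015, 0.1172]
tool_rot: [[-0.215, -0.006, 0.977], [-0.977, 0.005, -0.215], [-0.004, -1.0, -0.007]]
ft_force: [-0.7, 0.6, 0.2]
finger_gap: 0.597
```

Request:
jog_arm --deltas '[0,0,0,0,-0.145,0,0.4,0,0,0,0,-0.145,0,0.4,0,0,0,0,-0.145,0,0.4,0,0,0,0,-0.145,0,0.4,0,0,0,0,-0.145,0,0.4]'

```text
t: 37.1
ee_pos: [0.5251, 0.0015, 0.1172]
tool_rot: [[0.487, -0.005, 0.873], [-0.873, 0.005, 0.487], [-0.007, -1.0, -0.002]]
ft_force: [-0.1, -0.2, 0.7]
finger_gap: 0.6
```

```bash
python3 st.py; python3 - <<'E'
from h import *
plan(np.array([.527,.0035,.1]),ori(-np.pi/2+.65,0),3,.4)
E
```

```text
37.1 [0.5251 0.0015 0.1172] F [-0.0884 -0.1825  0.684 ] M [ 0.0362 -0.0742  0.037 ] gap 0.6 yawz 0.509 q [ 0.5489  0.8081 -0.9819  1.9074  0.8485  0.9176 -0.3512]
[-0.3, 5.7, 0.9, 0.001, -0.047, -0.003, 0.4]
[-0.2, 5.7, 0.9, 0.001, -0.047, -0.003, 0.4]
[-0.2, 5.7, 0.9, 0.001, -0.047, -0.003, 0.4]
```

Request:
jog_arm --deltas '[-0.3,5.7,0.9,0,-0.047,0,0.4,-0.2,5.7,0.9,0,-0.047,0,0.4,-0.2,5.7,0.9,0,-0.047,0,0.5,0,5,0,0,0,0,0.5,0,5.5,0,0,0,0,0.5]'

```text
t: 37.6
ee_pos: [0.5276, 0.0035, 0.0898]
tool_rot: [[0.6, -0.004, 0.8], [-0.8, 0.005, 0.6], [-0.007, -1.0, -0.0]]
ft_force: [0.3, -0.3, 0.1]
finger_gap: 0.502
```

```bash
python3 st.py; python3 - <<'E'
from z import *
c=snap("wrist","w26"); pickle.dump(c,open("pics/w26.pkl","wb"))
cv2.imwrite("pics/w26b.png",cv2.resize(c["frame"][150:300,180:330,::-1],(600,600)))
E
```

```text
37.6 [0.5276 0.0035 0.0898] F [ 0.3237 -0.3042  0.1025] M [ 0.0322 -0.029   0.0383] gap 0.502 yawz 0.643 q [ 0.5361  0.8597 -0.9743  1.9213  0.9223  0.8954 -0.2785]
```

View pics/w26b.png

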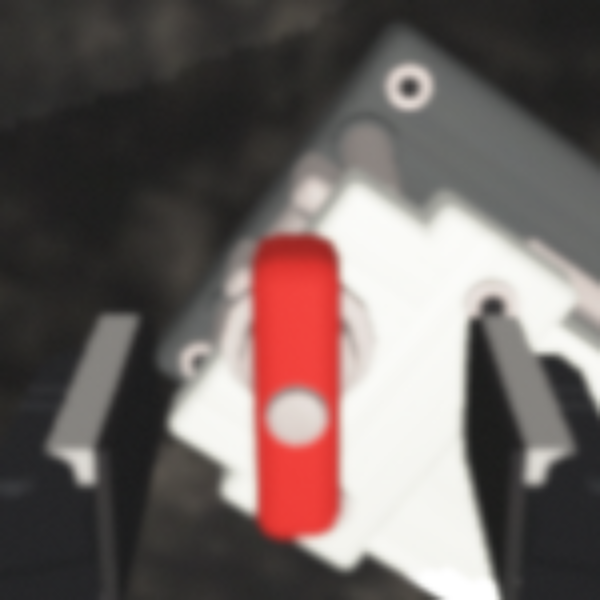

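The bar, column 297, is parallel to the pads but about 2 mm off their middle at 310. I'll shift and grip.

Request:
jog_arm --deltas '[0,0.5,-1.7,0,0,0,0.5,0,0,0,0,0,0,0.8,0,0,0,0,0,0,1,0,0,0,0,0,0,1,0,0,0,0,0,0,1]'

```text
t: 38.15
ee_pos: [0.5267, 0.0021, 0.0908]
tool_rot: [[0.6, -0.002, 0.8], [-0.8, 0.004, 0.6], [-0.004, -1.0, 0.001]]
ft_force: [-2.1, -0.9, 5.0]
finger_gap: 0.122
```

```bash
python3 st2.py
```

```text
38.35 [0.5267 0.0021 0.0908] F [-2.3326 -1.8429  5.5382] M [-0.3503  0.5072  0.0396] Mz [0.0328 0.0439 0.0048 0.077 ] tau7 [-0.0363 -0.0368 -0.0367 -0.0367] gap 0.121 yawz 0.644 q7 -0.2776769685617493
```

Request:
jog_arm --deltas '[0,-1,0,0,0.05,0,1,0,0,0,0,0.05,0,1,0,0,0,0,0,0,1]'

```text
t: 38.65
ee_pos: [0.5267, 0.002, 0.0909]
tool_rot: [[0.518, -0.003, 0.855], [-0.855, 0.004, 0.518], [-0.005, -1.0, -0.0]]
ft_force: [-0.6, -1.2, -1.8]
finger_gap: 0.117
```

```bash
python3 st2.py
```

```text
38.85 [0.5267 0.002  0.0909] F [-0.4614 -1.3411 -2.0358] M [-0.2226  0.1188  0.167 ] Mz [0.1629 0.1774 0.1433 0.1845] tau7 [-0.1853 -0.1589 -0.1609 -0.1674] gap 0.121 yawz 0.545 q7 -0.3609508163887561
```

Request:
jog_arm --deltas '[0,0,0,0,0.05,0,1,0,0,0,0,0.05,0,1,0,0,0,0,0,0,1]'

```text
t: 39.15
ee_pos: [0.5266, 0.002, 0.0909]
tool_rot: [[0.43, -0.003, 0.903], [-0.903, 0.004, 0.43], [-0.005, -1.0, -0.001]]
ft_force: [-0.3, -0.9, -4.5]
finger_gap: 0.122
```

```bash
python3 st2.py
```

```text
39.35 [0.5266 0.0019 0.0909] F [-0.7827 -1.6471 -5.2442] M [-0.259   0.1012  0.1125] Mz [0.1303 0.0945 0.0995 0.1257] tau7 [-0.1489 -0.1219 -0.1224 -0.1274] gap 0.124 yawz 0.445 q7 -0.44580409286552103
```

Request:
jog_arm --deltas '[0,0.6,0,0,0.05,0,1,0,0.2,0,0,0.05,0,1,0,0,0,0,0,0,1]'

```text
t: 39.65
ee_pos: [0.5266, 0.002, 0.0908]
tool_rot: [[0.338, -0.003, 0.941], [-0.941, 0.004, 0.338], [-0.004, -1.0, -0.001]]
ft_force: [-2.3, -1.9, -0.4]
finger_gap: 0.118
```

```bash
python3 st2.py
```

```text
39.85 [0.5265 0.002  0.0907] F [-2.8924 -2.5005  0.7226] M [-0.5596  0.6262  0.172 ] Mz [0.1862 0.1404 0.1662 0.1954] tau7 [-0.2087 -0.1839 -0.1864 -0.1931] gap 0.121 yawz 0.345 q7 -0.5312121731651592
```

Request:
jog_arm --deltas '[0,0.3,0,0,0.05,0,1,0,0.3,0,0,0.05,0,1,0,0,0,0,0,0,1]'

```text
t: 40.15
ee_pos: [0.5265, 0.002, 0.0906]
tool_rot: [[0.242, -0.003, 0.97], [-0.97, 0.003, 0.242], [-0.004, -1.0, -0.002]]
ft_force: [-4.3, -2.8, 4.7]
finger_gap: 0.124
```

```bash
python3 st2.py
```

```text
40.35 [0.5266 0.002  0.0906] F [-4.2162 -3.146   5.0278] M [-0.7537  0.9373  0.2144] Mz [0.2151 0.2252 0.235  0.1824] tau7 [-0.2446 -0.2246 -0.2222 -0.2223] gap 0.118 yawz 0.245 q7 -0.6158340848165791
```

```bash
python3 - <<'E'
from z import *
c=snap("wrist","w27")
a=cv2.resize(c["frame"][150:300,180:330,::-1],(600,600))
cv2.imwrite("pics/w27b.png",a)
c=zoom("side","s27",205,140,60,10,55)
for q in("knob","leaf_nose"):print([(d["score"],w(c,d["position"])) for d in place_of(q,"side")])
# leaf image motion: compare s12(after release), s19, s25, s27
g=[cv2.cvtColor(cv2.imread(f"pics/{n}.png"),6).astype(float) for n in("s17","s19","s25","s27")]
for i in range(4): print([int(v) for v in g[i][160:180,226]])
E
python3 st.py
```

```text
[(0.56, array([0.5247, 0.0013, 0.0609]))]
[(0.56, array([0.5164, 0.0045, 0.0642])), (0.49, array([0.5955, 0.0028, 0.0016]))]
[85, 87, 104, 111, 113, 122, 129, 140, 154, 170, 186, 195, 199, 200, 196, 176, 157, 154, 157, 158]
[84, 82, 86, 102, 106, 108, 123, 142, 158, 173, 186, 194, 200, 200, 193, 175, 155, 152, 155, 158]
[171, 148, 119, 96, 88, 82, 88, 116, 148, 166, 176, 213, 242, 237, 217, 191, 167, 157, 160, 162]
[83, 104, 103, 95, 98, 99, 93, 89, 104, 139, 169, 192, 204, 205, 198, 187, 165, 155, 158, 159]
40.55 [0.5265 0.002  0.0906] F [-3.5675 -2.937   4.882 ] M [-0.7653  0.9073  0.2303] gap 0.117 yawz 0.245 q [ 0.495   0.8152 -0.8825  1.926   0.8562  0.8332 -0.6159]
```

View pics/w27b.png

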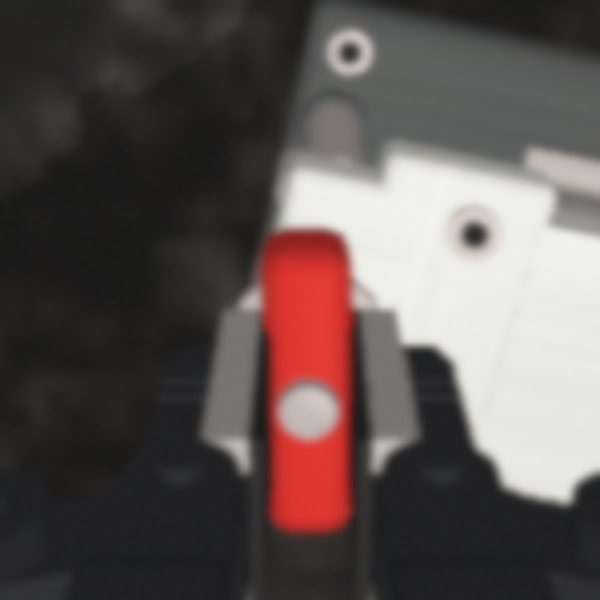

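View pics/s27z.png

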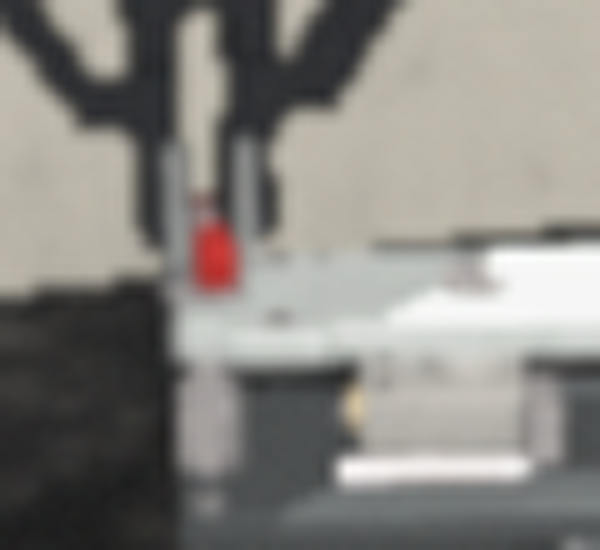

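Request:
jog_arm --deltas '[0,-1.2,0,0,0,0,1,0,0,0,0,0,0,1]'

```text
t: 40.75
ee_pos: [0.5265, 0.002, 0.0907]
tool_rot: [[0.242, -0.003, 0.97], [-0.97, 0.005, 0.242], [-0.005, -1.0, -0.002]]
ft_force: [-2.7, -2.6, -3.2]
finger_gap: 0.122
```

```bash
python3 st2.py
```

```text
40.95 [0.5266 0.002  0.0907] F [-2.8753 -2.8305 -2.9466] M [-0.6261  0.5254  0.2514] Mz [0.2613 0.2257 0.2648 0.2536] tau7 [-0.2467 -0.2504 -0.253  -0.2551] gap 0.116 yawz 0.244 q7 -0.6145713169033966
```

The torque is at 0.25 N m, with the moment and the j7 torque agreeing. The washer has been seated for about 0.8 rad, since z stopped sinking. That is hand-tight, so I'll let go and clear away.

Request:
jog_arm --deltas '[0,0,0,0,0,0,0.5,0,0,0,0,0,0,0.4,0,0,0,0,0,0,0.4,0,-15,0,0,0,0,0.4,0,-30,0,0,0,0,0.4]'

```text
t: 41.45
ee_pos: [0.5264, 0.0023, 0.1361]
tool_rot: [[0.242, -0.005, 0.97], [-0.97, 0.006, 0.242], [-0.007, -1.0, -0.003]]
ft_force: [0.8, -0.1, -0.7]
finger_gap: 0.596
```

Request:
jog_arm --deltas '[0,-35,0,0,0,0,0.4,0,-40,0,0,0,0,0.4,0,-40,-20,0,0,0,0.4,0,0,0,0,0,0,0.4]'

```text
t: 41.85
ee_pos: [0.5093, -0.0011, 0.2575]
tool_rot: [[0.243, 0.009, 0.97], [-0.97, 0.006, 0.243], [-0.003, -1.0, 0.01]]
ft_force: [-0.2, 1.0, 0.1]
finger_gap: 0.602
```

```bash
python3 st.py; python3 - <<'E'
from z import *
c=zoom("side","s28",205,135,80,9,62)
for q in("knob","leaf_nose","housing_bare","bolt_pivot","housing_sleeved_a","oil_bottle"):print(q,[(round(d["score"],2),w(c,d["position"])) for d in place_of(q,"side")])
g=[cv2.cvtColor(cv2.imread(f"pics/{n}.png"),6).astype(float) for n in("s12","s19","s28")]
for x in (227,229,232):
  for i in range(3): print(x,[int(v) for v in g[i][164:186,x]])
E
```

```text
41.85 [ 0.5093 -0.0011  0.2575] F [-0.208   0.9576  0.086 ] M [ 0.0449 -0.0066  0.0021] gap 0.602 yawz 0.245 q [ 0.6536  0.5925 -1.0971  1.8018  0.5865  1.1071 -0.4012]
knob [(0.4, array([0.5256, 0.0053, 0.0614]))]
leaf_nose [(0.91, array([0.5213, 0.0039, 0.0635]))]
housing_bare [(0.72, array([0.5887, 0.0014, 0.0135]))]
bolt_pivot [(0.86, array([0.5296, 0.0056, 0.0252]))]
housing_sleeved_a [(0.73, array([ 0.4745, -0.3393,  0.0025])), (0.7, array([ 0.5434, -0.1867, -0.0015]))]
oil_bottle [(0.91, array([ 0.4985, -0.4468, -0.0009]))]
227 [181, 186, 191, 195, 194, 191, 191, 192, 193, 191, 185, 157, 125, 125, 143, 149, 146, 150, 149, 147, 147, 142]
227 [149, 144, 148, 156, 164, 177, 189, 192, 194, 191, 185, 158, 125, 124, 143, 152, 158, 157, 152, 147, 146, 141]
227 [112, 101, 94, 91, 108, 141, 169, 207, 240, 242, 223, 189, 147, 130, 142, 151, 157, 156, 150, 147, 146, 141]
229 [187, 192, 192, 191, 191, 190, 192, 193, 201, 200, 191, 160, 103, 63, 76, 92, 97, 98, 99, 97, 99, 97]
229 [185, 183, 172, 172, 179, 187, 192, 194, 202, 200, 191, 160, 103, 61, 73, 92, 100, 99, 100, 98, 99, 97]
229 [167, 169, 170, 166, 160, 167, 196, 235, 247, 248, 239, 201, 138, 80, 73, 90, 97, 98, 98, 97, 97, 96]
232 [151, 164, 185, 192, 192, 185, 161, 159, 190, 200, 192, 162, 105, 59, 66, 76, 79, 77, 77, 78, 78, 79]
232 [153, 164, 185, 192, 192, 184, 160, 178, 229, 227, 204, 164, 104, 53, 62, 76, 78, 78, 77, 78, 78, 77]
232 [172, 156, 167, 185, 189, 191, 201, 205, 224, 244, 237, 203, 140, 78, 63, 74, 77, 77, 77, 77, 77, 76]
```

View pics/s28z.png

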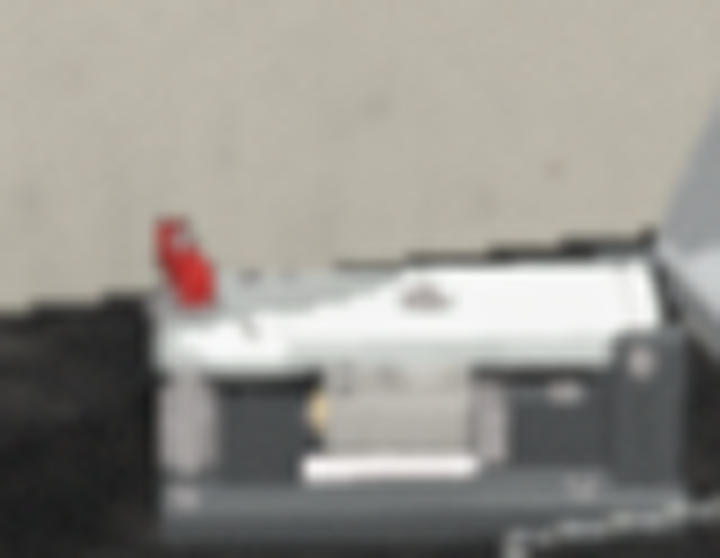

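The side view shows the leaf level and its lower edge about 0.7 px (roughly 1.7 mm) lower than before screwing. The knob is down on it at (185,262), the bolt is upright, and the housing is in place with the bystanders unmoved. Handing in.

```bash
python3 -c "
from bench import *
print(hand_in()); print(get_state()['t'])"
```

```text
the job is handed in; nothing more can be done
None
the job is handed in; nothing more can be done
```

I loaded the bare housing, closed the jig and handed the job in at about 42 s; no verdict came back.

**What was done:**
- The bare housing went into the nest and I slid it forward until it met the end stop, with 12 N and no further travel.
- I swung the leaf down, and it bottomed at the computed height with 19 N on the nose.
- I pushed the bolt upright to the end of its travel.
- I screwed the knob about 2.8 rad clockwise in two grips, to about 0.25 N m.

**Last checks:**
- **Leaf:** level, with its edge about 1.7 mm lower than before screwing. The "fully down" limit itself could not be measured directly.
- **Bolt and knob:** the bolt looks upright. The networks put the knob washer at z ≈ 61 mm, and the leaf top should be at 62 mm.
- **Housing and bystanders:** the networks place the bare housing within their few-millimetre accuracy of the nest point. Both sleeved housings and the bottle are within about 7 mm of where they started, which is about that accuracy.

**What went wrong or disagreed:**
- **First bolt push:** it bore on the end face of the T-bar, with about 49 N of resultant force on the tool. I backed off and pushed again from lower down.
- **Knob torque:** in the first grip the reading seemed offset by about -0.14 N m, with the wrong sign for clockwise turning. The final 0.25 comes from the second grip, where the wrist moment and the last joint's torque agreed. Allowing for the offset I put the true value at 0.25 to 0.3 N m; if that offset also applied to the second grip, it would be about 0.39, over the limit.
- **Forces at the knob and bush:** I did not measure either one.

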